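# Hook the labelling carriage onto its post

## Task

Free the label station for the next batch of jars: lift the parking plate straight up off its two dowels, keeping it level, and set it down gently, flat on the middle of the cork mat. Then press the carriage's sprung knob so that its hook comes out, slide the carriage along until the hook has passed under the post, and let the knob go so that the hook pulls up and holds the post. Leave the jars, the bottle and the loose label roll where they stand.

Things in the scene. Friction and masses are not known exactly. Their poses are not given: they have to be found in the camera images.
- station: Label station: fixed grey deck 240 x 310 x 20 mm (x,y,z), facing the robot. Origin: on its underside, 105 mm from its near edge, mid-width; x points away from the robot, y left, z up. The back plate's working face starts at x = 0, z = 20 mm, looks away from the robot and up, and rises 118 mm leaning 30 deg from vertical towards the robot. Uprights 20 x 10 mm at x = -37, y = -145 and +145 mm carry the bar.
- bar_mid (a point): Middle of the fixed round bar (diameter 14, along station y) on the two uprights, at station x = -37, z = 264 mm; a paper roll of diameter 68 hangs outside each upright. It passes 80 mm above and 30 mm beyond the knob, so the knob must be taken from under it with the tool leaning about 30 deg, gripper body back towards the robot.
- post: Fixed steel post on the sloping face, diameter 10, 46 mm long, its last 5 mm a head of diameter 16. Origin: centre of its foot on the face, at station x = -22, y = +40, z = 59 mm. Its x axis runs along the post (square off the face: away from the robot and up), z up the slope, y as the station's.
- carriage (a joint): How far the carriage (barrel of diameter 20 in a dark block 40 mm wide) has slid towards the post along station +y, in m: 0 to 0.130. Barrel and hook shank are at station y = -0.075 + value. It stays where left (friction 2 N). The shank touches the post's side at 0.1065; the post is in the hook's mouth from 0.098 to 0.106, best 0.102.
- plunger (a joint): How far the knob is pressed down the barrel, in m: 0 released (hook drawn up), 0.024 fully pressed. Spring: 5 N at 0, 10 N at 0.012, 14 N at 0.024; it springs back when let go. The hook passes below the post from 0.017 on: press 0.020 or more while sliding. Holding the post it rests near 0.012; 0 means missed, 0.016 that only the lip rests on the post.
- knob (a point): Centre of the black round knob, diameter 26, 30 mm long, on a stem above the barrel. z points up out of the knob along the barrel, leaning 30 deg from vertical towards the robot; press along -z (down and away from the robot). y is the sliding direction (+y to the post), x square off the slope. Released, the barrel's top (diameter 20) is 45 mm below this point. Station x = -67, z = 184 mm when released.
- hook: Steel hook below the barrel, moving with knob and carriage, same axes as the knob. Origin: where shank and toe meet, 127 mm below the knob's centre along the barrel. Shank diameter 7; toe 8 mm thick, 26 mm long towards +y, ending in a lip that rises 8 mm above the toe's centre line. Released, the toe is level with the post and hits its side; when caught it lies 9 mm down the slope from the post's axis.
- plate: Parking plate, loose, 0.3 to 0.56 kg aluminium, 100 x 110 x 10 mm (x,y,z), two tight holes of diameter 11 at y = -40 and +40 mm. Origin: centre of its underside, z up. It sits level on the deck over the dowels. A stop block 20 mm wide, top 81 mm above the underside, stands on its near edge (x -88 to -32 mm) and bars the hook's way to the post.
- dowels (a point): Point on the deck midway between the two fixed upright dowels, which stand 40 mm to either side of it along y (diameter 10, 30 mm tall). The plate's underside must rise 30 mm above this point to leave them. Axes as the station's.
- plate_handle (a point): Point on the parking plate's upright handle, 60 mm above the plate's underside. The handle, in the plate's middle, is a flat bar 36 mm along x and 16 mm thick along y, top 90 mm above the underside. Pinch it across the 16 mm (closing along y). Axes as the plate's.
- mat_top (a point): Centre of the upper face of the square cork mat, 170 x 170 x 4 mm, fixed on the table beside the station. x and y along its edges.
- water: Bystander: clear water bottle with a cap, diameter 64, 200 mm tall, standing. Origin: centre of its foot.
- labelroll: Bystander: roll of labels lying flat, diameter 90, 40 mm high. Origin: centre of its underside.
- jar0: Bystander: brown glass jar with black cap and paper label, diameter 60, 66 mm tall, standing. Origin: centre of its foot.
- jar1: Bystander: brown glass jar with black cap and paper label, diameter 60, 66 mm tall, standing. Origin: centre of its foot.
- jar2: Bystander: brown glass jar with black cap and paper label, diameter 60, 66 mm tall, standing. Origin: centre of its foot.
- jar3: Bystander: brown glass jar with black cap and paper label, diameter 60, 66 mm tall, standing. Origin: centre of its foot.
- jar4: Bystander: brown glass jar with black cap and paper label, diameter 60, 66 mm tall, standing. Origin: centre of its foot.
Mind the look-alikes: they are no part of the job. What is meant by the plate is not blue, and is the larger of those in its own colour. Of the things shaped like the part that bears mat_top, the cork one is meant.

How it is judged:
On the way, in this order (a step that is already met when the one before it is completed fails the run):
1. the parking plate is clear of both dowels, level (z of plate in the frame of station above 0.055 m and angle between plate's own z axis and vertical below 0.15 rad), for 0.1 s.
2. the plate lies flat on the mat, let go (horizontal distance between plate and mat_top below 0.045 m and z of plate in the frame of mat_top below 0.003 m and angle between plate's own z axis and vertical below 0.05 rad and linear speed of plate below 0.02 m/s and contact force between the fingers and plate below 0.2 N), for 0.2 s.
3. the knob is pressed until the hook is out past the post's level (value of joint plunger above 0.0165 m), for 0.1 s.
At the end, for the whole second after the job is handed in: The plate lies flat and still on the mat, its centre within 45 mm of the mat's centre, and the released hook holds the post: the post is inside the hook's mouth, the toe pulls on it with more than 3 N and the plunger rests between 9.5 and 14.5 mm (horizontal distance between plate and mat_top below 0.045 m and z of plate in the frame of mat_top below 0.003 m and angle between plate's own z axis and vertical below 0.05 rad and linear speed of plate below 0.02 m/s and value of joint plunger between 0.0095 and 0.0145 m and contact force between hook and post above 3 N and y of post in the frame of hook between 0.006 and 0.02 m and velocity of joint each of plunger, carriage below 0.01 m/s); the robot touches nothing.
It fails at once if the plate is tilted by more than 12 degrees (angle between plate's own z axis and vertical above 0.21 rad).
It fails at once if the plate is dropped (falls faster than 0.6 m/s with no finger on it) (linear speed of plate above 0.6 m/s and contact force between the fingers and plate below 0.2 N).
It fails at once if a jar, the bottle or the loose label roll is pushed more than 30 mm or knocked over (distance of any of jar0, jar1, jar2, jar3, jar4, water, labelroll from where it was at the start of the episode above 0.03 m or angle between any of jar0, jar1, jar2, jar3, jar4, water, labelroll's own z axis and vertical above 0.5 rad).
It also fails if it takes over 72 s, if anything falls off the work surface, if the arm or the gripper's body presses on something with over 40 N, if the wrist force passes 120 N, or if a joint passes its speed limit or range.

## Robot

A 7-joint arm with a two-finger parallel gripper is mounted at the origin on the work surface. World frame = base frame: x ahead of the robot, y to its left, z up, the work surface at z = 0. Lengths are in m, angles in rad, forces in N, time in s.
With the tool pointing down it reaches from about 0.425 to 0.95 m from the base axis. Payload 4.7 kg.
Tool frame: the origin (TCP) lies between the finger pads; the fingertips stand 11 mm ahead of it and the grasp point (between the pads) lies 8 mm behind it (arm.finger_overhang is the distance from the TCP to the fingertips, in m); y points along the fingers, x is the direction in which the jaws open and shut, and the axes are right-handed (so a half turn about y gives the same grasp; the last joint's range is limited). The gripper opens to 87 mm and grips with 3 to 60 N. Pads are 19 mm wide; open, the fingers measure 117 mm over their backs; the gripper's body (75 mm by 190 mm) begins 51 mm behind the grasp point.
Start: joints at [1.309, 0.469, -0.049, 1.532, 0.024, 1.141, -0.082], TCP at [0.156, -0.657, 0.234] pointing down, gripper open.
Joint ranges: [-2.59, 2.59], [-0.33, 1.99], [-1.39, 1.29], [0.1, 2.45], [-1.04, 4.18], [0.21, 1.99], [-2.66, 2.66]. Speed limits (rad/s): [2.57, 2.57, 3.14, 3.14, 3.14, 3.14, 3.14].

## Interface

Orientations are given as a unit quaternion [x, y, z, w].
In Python, from cell import arm gives the robot as it stands.
- The arm moves only by the shell command python3 -m creep 'ROWS'. ROWS is JSON, a list of rows, each a list of 3 entries, a list of its own where there are three numbers: the shift along the world's x, y, z in mm, then the turn, a rotation vector about the world's x, y, z in degrees, then the closure in counts, from 0 (fully open) to 255 (shut). A call has 1 to 12 rows; each row shifts and turns the commanded pose from where the row before left it; what a row does not reach is not made up. A row lasts 1/12 s, in which the tool goes at most 41.7 mm and 7.16 degrees, less where a joint would pass 70% of its speed; a pose out of reach is approached as far as the arm can. A call with a gripper value outside its range is refused whole. The fingers move at their own pace and stop on an object; the grip force is fixed at half the most. Time passes only in rows, so rows that do not move let the fingers close. It gives the time, the measured TCP pose, the force and the opening at its end, in the units of the state.
- arm.state(): the state, without advancing time (a new reading comes with each control period).
- arm.snapshot(name): name is "side" or "top" or "wrist"; returns (picture, depth): 384x512x3 uint8, red, green, blue; 384x512 float32, m along the optical axis (not along the pixel's ray), 0 where there is no reading.
- arm.get_calibration(name): a dict with "fovy" (degrees; the focal length in pixels is half the picture's height over the tangent of half this angle, whatever the lens; pixels are square), "cx", "cy" (the principal point, pixels), "rvec" (rotation vector, rad) and "tvec" (3), from world to camera coordinates, as OpenCV has them. Camera axes: x right, y down, z forward; pixel columns grow to the right and rows downward; lengths in m; the calibration is good to about 2 mm. A picture is of the moment at which its call begins: read the wrist's pose just before it. get_calibration takes no time and is no camera call; for the wrist camera it gives the pose at the moment of the call.
- arm.hand_in(): hands the job in, once; it reports no verdict.
The state is a dict: "clock": time; "joint_positions": joint angles; "qvel": joint speeds; "tau": joint torques, N m; "eef_pos": TCP position; "tool_rot": TCP orientation; "force": force on the tool from outside, world axes, zero at the start; "ft_torque": the same for the moment, N m; "opening": opening from 0.0 (shut) to 1.0 (fully open).
Only numpy, scipy, OpenCV 4.12 (cv2) and the standard library are available. Lean on these libraries where they do the work, as an engineer would, in place of code of your own. Each camera call takes 0.05 s, during which the arm holds its last target.

## Working session

There is one attempt and no reset: what is moved stays moved. The work goes in short steps, Python scripts to look and compute and a shell command to move; the robot and the scene stay as the last step left them, time stands still between calls to the robot, and variables do not carry over. Pictures are saved under pics/ and viewed, and the job is handed in when it is done.

```bash
ls; mkdir -p pics; cat > h.py <<'E'
import numpy as np, cv2
from cell import arm
from scipy.spatial.transform import Rotation as R
def snap(n,f):
    c=arm.get_calibration(n); p,d=arm.snapshot(n)
    cv2.imwrite('pics/'+f+'.png',p[:,:,::-1]); np.savez('pics/'+f+'.npz',p=p,d=d,**{k:np.array(v) for k,v in c.items()})
def load(f): return np.load('pics/'+f+'.npz')
def cloud(z):
    d=z['d'];f=192/np.tan(np.radians(float(z['fovy']))/2)
    v,u=np.mgrid[0:384,0:512]
    P=np.stack([(u-z['cx'])*d/f,(v-z['cy'])*d/f,d],-1)
    M=cv2.Rodrigues(z['rvec'])[0]
    return (P-z['tvec'].ravel())@M
E
python3 - <<'E'
from h import *
for n in('side','top','wrist'):
    snap(n,n+'0'); print(n,{k:v for k,v in arm.get_calibration(n).items()})
print(arm.state())
E
```

```text
pics
side {'fovy': 51.30117114007243, 'cx': 259.0151390349561, 'cy': 197.53599010657737, 'rvec': array([ 2.31452889, -0.01156302,  0.02816763]), 'tvec': array([-0.49866444,  0.1283978 ,  1.28183499])}
top {'fovy': 49.73084673074551, 'cx': 252.29000020786606, 'cy': 200.12287606417223, 'rvec': array([ 2.12015818, -2.15184742,  0.13816581]), 'tvec': array([0.0222655 , 0.52539304, 1.32541435])}
wrist {'fovy': 63.876200104874144, 'cx': 256.61680300981845, 'cy': 188.73406381399906, 'rvec': array([-2.3042358 ,  1.82037574,  0.23093999]), 'tvec': array([-0.67467542, -0.03147182,  0.38927557])}
{'clock': 0.15, 'joint_positions': array([ 1.3091073 ,  0.46928161, -0.04861239,  1.53338841,  0.02412428,
        1.14102678, -0.08228213]), 'qvel': array([-9.90308998e-04, -1.28458363e-03,  9.15496555e-05, -1.93603357e-03,
        4.01820842e-04,  1.61383439e-03,  8.35972774e-05]), 'tau': array([ 3.20483732e-04, -5.08427453e+01, -8.10413249e-02, -2.36416805e+01,
       -6.13885839e-02,  3.56864068e-02,  1.08276358e-04]), 'eef_pos': array([ 0.15563813, -0.65636362,  0.23273659]), 'tool_rot': array([-0.55438235,  0.43896596, -0.43809771,  0.55501306]), 'force': array([-0.50331491,  0.43857113, -0.50101885]), 'ft_torque': array([0.00396623, 0.02815739, 0.00624041]), 'opening': 1.0049532395747613}
```

View pics/side0.png

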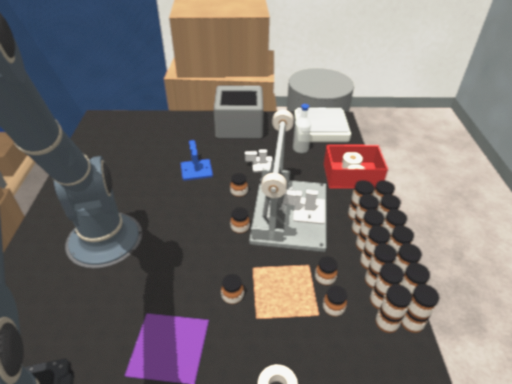

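View pics/top0.png

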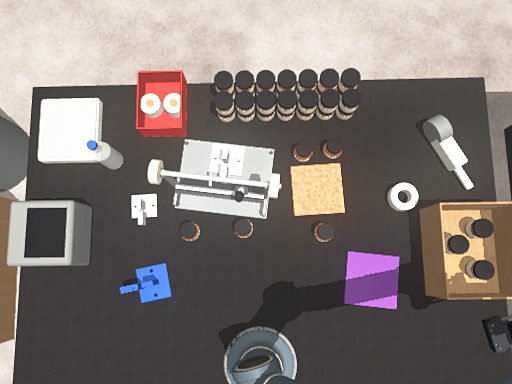

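View pics/wrist0.png

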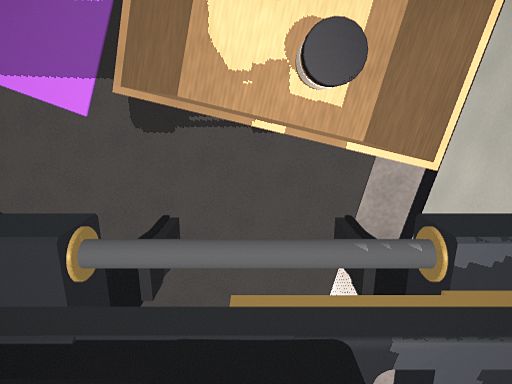

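The side and top views show the station at top (225,178) with the white plate at (226,160), the cork mat at top (318,189), a white smaller look-alike at (144,208), a blue one at (153,283), and the gripper parked over the wooden crate at the right. Next I'll look closer and measure.

```bash
python3 - <<'E'
from h import *
t=load('top0'); s=load('side0')
a=cv2.resize(t['p'][120:250,130:390,::-1],None,fx=3,fy=3,interpolation=cv2.INTER_CUBIC); cv2.imwrite('pics/topz.png',a)
a=cv2.resize(s['p'][90:330,210:370,::-1],None,fx=2.5,fy=2.5,interpolation=cv2.INTER_CUBIC); cv2.imwrite('pics/sidez.png',a)
C=cloud(t)
for n,(u,v) in dict(deckTL=(184,142),deckTR=(272,150),deckBL=(176,208),deckBR=(266,215),plate=(226,160),matc=(318,189),table=(300,260)).items(): print(n,C[v,u].round(3))
E
```

```text
deckTL [ 0.74   0.25  -0.002]
deckTR [ 0.7   -0.055  0.017]
deckBL [0.506 0.271 0.018]
deckBR [ 0.478 -0.03   0.018]
plate [0.649 0.096 0.094]
matc [ 0.566 -0.208  0.002]
table [ 0.329 -0.14   0.002]
```

View pics/topz.png

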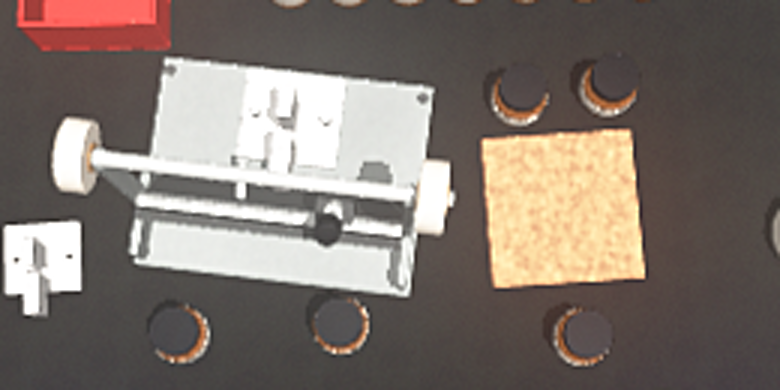

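View pics/sidez.png

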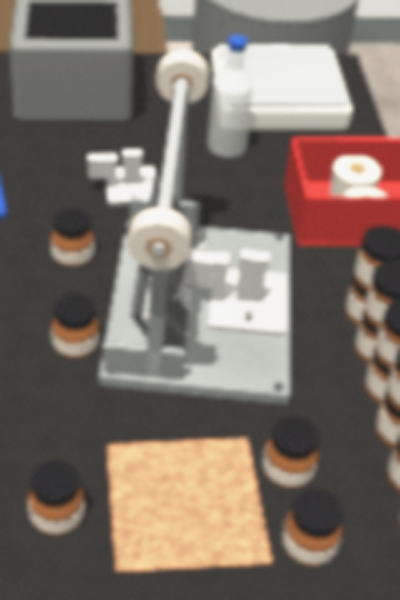

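```bash
cat > meas.py <<'E'
from h import *
import sys
tf=sys.argv[1]; sf=sys.argv[2]
def rect(X,n):
    r=cv2.minAreaRect((X[:,:2]*1000).astype(np.float32)); b=cv2.boxPoints(r)
    print(n,len(X),'c',np.round(r[0],1),'size',np.round(r[1],1),'ang',round(r[2],2),'medz',X[:,2].mean().round(4))
for f in (tf,sf):
    t=load(f); C=cloud(t); p=t['p'].astype(int); hsv=cv2.cvtColor(t['p'],cv2.COLOR_RGB2HSV)
    x,y,z=C[...,0],C[...,1],C[...,2]
    reg=(x>.4)&(x<.8)&(y>-.12)&(y<.32)
    m=reg&(z>.010)&(z<.026)&(hsv[...,1]<60)&(hsv[...,2]>100)
    m=cv2.morphologyEx(m.astype(np.uint8),cv2.MORPH_OPEN,np.ones((3,3)))>0
    rect(C[m],f+' deck')
    sat=(hsv[...,1]>60)&(hsv[...,0]>8)&(hsv[...,0]<28)&(hsv[...,2]>120)
    m=sat&(x>.4)&(x<.75)&(y<-.08)&(y>-.35)&(z<.015)
    m=cv2.morphologyEx(m.astype(np.uint8),cv2.MORPH_OPEN,np.ones((3,3)))>0
    rect(C[m],f+' mat')
    m=reg&(z>.026)&(z<.034)&(x>.56)&(hsv[...,2]>200)&(hsv[...,1]<40)
    rect(C[m],f+' plate')
    m=reg&(z>.085)&(z<.125)&(x>.58)
    if m.sum()>3: rect(C[m],f+' handletop+stop')
    m=reg&(hsv[...,2]<70)&(z>.15)
    if m.sum()>3: rect(C[m],f+' knob?'); print(C[m].mean(0),C[m][:,2].max())
E
python3 meas.py top0 side0
```

```text
top0 deck 3070 c [605.4 107.2] size [310.2 240.8] ang 82.29 medz 0.0204
top0 mat 2538 c [ 567.  -204.3] size [174. 173.] ang 2.84 medz 0.0048
top0 plate 667 c [664.7 100.3] size [299.1 108.7] ang 81.28 medz 0.0299
top0 handletop+stop 244 c [704.2 186. ] size [278.9  96.6] ang 48.2 medz 0.0992
top0 knob? 10 c [515.9  50.6] size [26.3 18. ] ang 2.09 medz 0.1902
[0.51486878 0.05059581 0.19021961] 0.19871781255873724
side0 deck 2166 c [572.  111.4] size [315.4 309.4] ang 82.85 medz 0.0195
side0 mat 3188 c [ 566.1 -200.4] size [177.6 180.7] ang 2.39 medz 0.0037
side0 plate 454 c [677.1 120.8] size [164.8  99.7] ang 78.77 medz 0.0299
side0 handletop+stop 283 c [685.1 188.8] size [249.1 190.4] ang 17.7 medz 0.0977
```

```bash
cat >> h.py <<'E'
O=np.array([.5905,.1092,0.]); YAW=np.radians(-7.71)
Rs=R.from_euler('z',YAW).as_matrix()
def st(C): return (C-O)@Rs
def w(p): return O+Rs@np.array(p)
E
python3 - <<'E'
from h import *
for f in('top0','side0'):
    t=load(f);C=cloud(t);S=st(C);hsv=cv2.cvtColor(t['p'],cv2.COLOR_RGB2HSV)
    i=(abs(S[...,1])<.16)&(S[...,0]>-.11)&(S[...,0]<.14)
    m=i&(S[...,2]>.025)&(S[...,2]<.035)&(S[...,0]>.0)&(hsv[...,2]>180)
    m=cv2.morphologyEx(m.astype(np.uint8),cv2.MORPH_OPEN,np.ones((3,3)))>0
    print(f,m.sum()); r=cv2.minAreaRect((S[m][:,:2]*1000).astype(np.float32)); print('plate',r, S[m].min(0),S[m].max(0))
    m=i&(S[...,2]>.095)&(S[...,2]<.125)&(S[...,0]>-.0)
    P=S[m]; print('high',(P[np.argsort(P[:,0])]*1000).round(0)[::2].tolist())
    m=i&(S[...,2]>.14)&(S[...,0]<-.05)
    P=S[m];V=hsv[m][:,2]; print('knob',[(p*1000).round(0).tolist()+[int(v)] for p,v in zip(P,V)][:70])
E
```

```text
top0 554
plate ((78.99669647216797, 0.005863189697265625), (110.80905151367188, 99.59347534179688), 89.49344635009766) [ 0.02877513 -0.05536817  0.02501683] [0.12854683 0.05534191 0.03499484]
high [[2.0, -0.0, 99.0], [2.0, -3.0, 100.0], [4.0, 6.0, 104.0], [6.0, -3.0, 100.0], [6.0, -6.0, 100.0], [7.0, -12.0, 99.0], [8.0, 0.0, 102.0], [8.0, 4.0, 99.0], [9.0, -9.0, 102.0], [11.0, 4.0, 102.0], [12.0, 1.0, 98.0], [13.0, -5.0, 96.0], [13.0, 4.0, 105.0], [14.0, 1.0, 106.0], [15.0, -5.0, 104.0], [16.0, -12.0, 103.0], [18.0, 8.0, 98.0], [18.0, -5.0, 104.0], [20.0, -11.0, 98.0], [21.0, 2.0, 102.0], [22.0, -11.0, 105.0], [23.0, -7.0, 98.0], [24.0, 2.0, 102.0], [25.0, -7.0, 104.0], [26.0, -3.0, 96.0], [27.0, 2.0, 105.0], [28.0, -3.0, 100.0], [29.0, 6.0, 106.0], [31.0, 4.0, 100.0], [32.0, -3.0, 100.0], [32.0, -9.0, 101.0], [33.0, 7.0, 102.0], [35.0, -6.0, 102.0], [36.0, -9.0, 99.0], [38.0, 8.0, 97.0], [38.0, 5.0, 98.0], [38.0, -2.0, 98.0], [40.0, 8.0, 102.0], [41.0, -2.0, 100.0], [42.0, 2.0, 97.0], [42.0, -8.0, 100.0], [44.0, 2.0, 100.0], [46.0, -4.0, 98.0], [46.0, -11.0, 99.0], [59.0, 0.0, 107.0
[... 5622 characters left out ...]
, 160.0, 253.0, 179], [-60.0, 159.0, 253.0, 188], [-57.0, 157.0, 255.0, 188], [-53.0, 154.0, 257.0, 185], [-63.0, 158.0, 250.0, 172], [-60.0, 154.0, 252.0, 185], [-56.0, 155.0, 252.0, 187], [-53.0, 155.0, 252.0, 186], [-63.0, 155.0, 248.0, 158], [-59.0, 153.0, 250.0, 180], [-56.0, 159.0, 246.0, 187], [-53.0, 156.0, 248.0, 185], [-59.0, 157.0, 243.0, 170], [-56.0, 155.0, 245.0, 182], [-52.0, 152.0, 247.0, 184], [-56.0, 155.0, 241.0, 169], [-53.0, 157.0, 240.0, 177], [-52.0, 156.0, 237.0, 154], [-53.0, -151.0, 291.0, 237], [-50.0, -153.0, 293.0, 243], [-58.0, -152.0, 288.0, 232], [-56.0, -155.0, 291.0, 244], [-53.0, -156.0, 292.0, 246], [-50.0, -157.0, 293.0, 247], [-61.0, -152.0, 284.0, 234]]
```

```bash
python3 - <<'E'
from h import *
s=arm.state(); M=R.from_quat(s['tool_rot']).as_matrix(); print(M.round(3)); print('jaw yaw',np.degrees(np.arctan2(M[1,0],M[0,0])))
print('st y yaw',np.degrees(YAW)+90)
print('handle',w([.079,0,.080]),'mat', 'knob',w([-.067,-.075,.184]))
c=arm.get_calibration('wrist'); A=cv2.Rodrigues(c['rvec'])[0]; p=-A.T@c['tvec']; print('cam in tool',M.T@(p-s['eef_pos']), (M.T@A.T).round(2))
E
```

```text
[[ 0.231 -0.     0.973]
 [-0.973  0.001  0.231]
 [-0.002 -1.    -0.   ]]
jaw yaw -76.65824902749462
st y yaw 82.28999999999999
handle [0.66878582 0.09860143 0.08      ] mat knob [0.51404376 0.04386668 0.184     ]
cam in tool [ 0.00028468 -0.15139559  0.06656152] [[ 1.    0.    0.  ]
 [-0.   -0.25  0.97]
 [ 0.   -0.97 -0.25]]
```

```bash
python3 -m creep '[[[0,0,30],[0,0,0],0],[[10,10,35],[0,0,0],0],[[15,20,35],[0,0,-3],0],[[20,30,30],[0,0,-3],0],[[25,32,20],[0,0,-3],0],[[25,32,10],[0,0,-3],0],[[25,32,0],[0,0,-3],0],[[25,32,0],[0,0,-3],0],[[25,32,0],[0,0,-3],0],[[25,32,0],[0,0,0],0],[[25,32,0],[0,0,0],0],[[25,32,0],[0,0,0],0]]'; python3 - <<'E'
from h import *
for f in('top0',):
    t=load(f);C=cloud(t);hsv=cv2.cvtColor(t['p'],cv2.COLOR_RGB2HSV)
    m=(C[...,2]>.058)&(C[...,2]<.075)&(hsv[...,2]<90)&(C[...,0]<.75)&(C[...,0]>.38)&(C[...,1]<.35)&(C[...,1]>-.35)
    n,l,s,c=cv2.connectedComponentsWithStats(m.astype(np.uint8))
    for i in range(1,n):
        if s[i,4]>20: print(s[i,4],c[i],C[l==i].mean(0).round(3))
E
```

```text
clock: 1.15
eef_pos: [0.3967, -0.3455, 0.3875]
tool_rot: [0.466, -0.532, 0.532, -0.465]
force: [0.5, -1.4, 0.0]
opening: 0.998
202 [334.46534653 145.33168317] [ 0.699 -0.258  0.067]
197 [303.83248731 148.5177665 ] [ 0.69  -0.157  0.067]
183 [242.28961749 227.05464481] [0.435 0.047 0.066]
197 [187.55837563 230.12690355] [0.428 0.223 0.066]
47 [324.55319149 233.4893617 ] [ 0.411 -0.214  0.067]
26 [331.19230769 228.92307692] [ 0.425 -0.236  0.066]
```

```bash
python3 -m creep '[[[22,35,0],[0,0,0],0],[[22,35,0],[0,0,0],0],[[22,35,0],[0,0,0],0],[[22,35,0],[0,0,0],0],[[22,35,0],[0,0,0],0],[[22,35,0],[0,0,0],0],[[22,35,0],[0,0,0],0],[[22,35,0],[0,0,0],0],[[22,35,0],[0,0,0],0],[[22,35,0],[0,0,0],0],[[22,35,0],[0,0,0],0],[[22,35,0],[0,0,0],0]]';python3 -m creep '[[[4,18,-20],[0,0,0],0],[[0,0,-40],[0,0,0],0],[[0,0,-40],[0,0,0],0],[[0,0,0],[0,0,0],0],[[0,0,0],[0,0,0],0]]'; python3 - <<'E'
from h import *
s=arm.state();M=R.from_quat(s['tool_rot']).as_matrix(); print(s['eef_pos'],M.round(3),np.degrees(np.arctan2(M[1,0],M[0,0])))
snap('wrist','w1'); snap('side','s1')
E
```

```text
clock: 2.15
eef_pos: [0.6606, 0.0741, 0.3871]
tool_rot: [-0.466, 0.532, -0.532, 0.465]
force: [0.5, -0.9, -0.4]
opening: 0.998
clock: 2.57
eef_pos: [0.663, 0.0898, 0.2855]
tool_rot: [-0.467, 0.533, -0.531, 0.464]
force: [-0.4, -0.8, 1.7]
opening: 1.004
[0.66299155 0.08975213 0.28546357] [[-0.134 -0.005  0.991]
 [-0.991 -0.001 -0.134]
 [ 0.002 -1.    -0.005]] -97.67886678156141
```

View pics/w1.png

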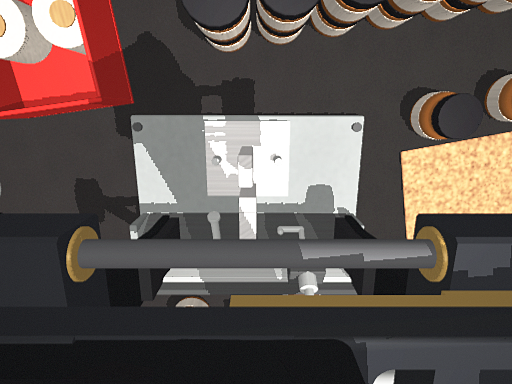

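View pics/s1.png

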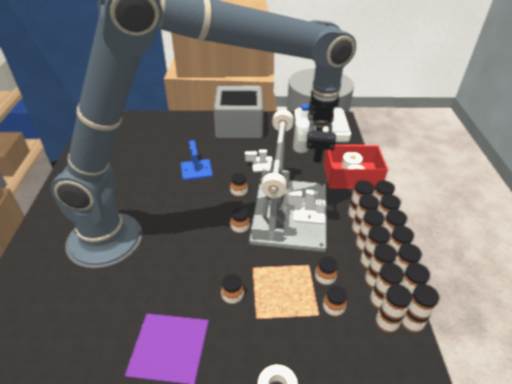

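```bash
python3 - <<'E'
from h import *
s=arm.state(); print(s['eef_pos'],s['clock'])
t=load('w1');C=cloud(t);S=st(C)
i=(abs(S[...,1])<.2)&(S[...,0]>.05)&(S[...,0]<.14)&(S[...,2]<.2)
for a,b in((.1,.13),(.025,.035)):
    m=i&(S[...,2]>a)&(S[...,2]<b); m=cv2.morphologyEx(m.astype(np.uint8),cv2.MORPH_OPEN,np.ones((3,3)))>0
    P=S[m]; print(m.sum(),np.percentile(P,[1,50,99],axis=0).round(4).tolist())
E
```

```text
[0.66535493 0.09048665 0.2902784 ] 2.6667
497 [[0.0595, -0.0057, 0.1013], [0.0777, 0.0019, 0.11], [0.0946, 0.0096, 0.1117]]
4199 [[0.0507, -0.0519, 0.0283], [0.0949, -0.0009, 0.0301], [0.1259, 0.0561, 0.032]]
```

```bash
python3 -m creep '[[[3,9,-30],[0,0,0],0],[[0,0,-35],[0,0,0],0],[[0,0,-35],[0,0,0],0],[[0,0,-35],[0,0,0],0],[[0,0,-30],[0,0,0],0],[[0,0,0],[0,0,0],0],[[0,0,0],[0,0,0],0],[[0,0,0],[0,0,0],0],[[0,0,0],[0,0,0],0]]'; python3 - <<'E'
from h import *
print(arm.state()['eef_pos'],st(arm.state()['eef_pos']))
snap('wrist','w2'); print(arm.state()['eef_pos'],st(arm.state()['eef_pos']))
t=load('w2');C=cloud(t);S=st(C)
i=(abs(S[...,1])<.2)&(S[...,0]>.05)&(S[...,0]<.14)&(S[...,2]<.2)
for a,b in((.1,.13),(.025,.035)):
    m=i&(S[...,2]>a)&(S[...,2]<b); m=cv2.morphologyEx(m.astype(np.uint8),cv2.MORPH_OPEN,np.ones((3,3)))>0
    P=S[m]; print(m.sum(),np.percentile(P,[1,50,99],axis=0).round(4).tolist())
E
```

```text
clock: 3.42
eef_pos: [0.6695, 0.1003, 0.1266]
tool_rot: [0.463, -0.531, 0.534, -0.467]
force: [-0.2, -0.7, -0.3]
opening: 1.001
[0.66949628 0.10026824 0.12656806] [0.07948041 0.00174706 0.12656806]
[0.66910052 0.10013689 0.12612532] [0.07910586 0.0015638  0.12612532]
1640 [[0.0735, -0.0503, 0.1016], [0.0871, 0.002, 0.1105], [0.0945, 0.0524, 0.1295]]
10453 [[0.051, -0.0519, 0.028], [0.0958, 0.0017, 0.0301], [0.1264, 0.0561, 0.0317]]
```

View pics/w2.png

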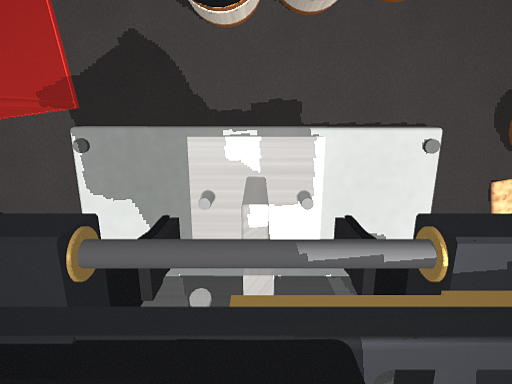

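The wrist view shows the handle (256,200) centred between the dowels (206,200) and (306,200), straight below the jaws. I'll go down and close.

```bash
python3 -m creep '[[[0,0,-25],[0,0,0],0],[[0,0,-20],[0,0,0],0],[[0,0,-9],[0,0,0],0],[[0,0,0],[0,0,0],0],[[0,0,0],[0,0,0],0],[[0,0,0],[0,0,0],120],[[0,0,0],[0,0,0],200],[[0,0,0],[0,0,0],255],[[0,0,0],[0,0,0],255],[[0,0,0],[0,0,0],255],[[0,0,0],[0,0,0],255]]'; python3 - <<'E'
from h import *
s=arm.state();M=R.from_quat(s['tool_rot']).as_matrix();print(s['eef_pos'],st(s['eef_pos']),s['opening']*87,s['force'],s['ft_torque'],M[:,1])
E
```

```text
clock: 4.38
eef_pos: [0.6671, 0.0996, 0.0687]
tool_rot: [0.465, -0.532, 0.532, -0.466]
force: [0.2, -0.3, 0.7]
opening: 0.632
[0.66707431 0.09956483 0.06874785] [0.07717471 0.00072507 0.06874785] 55.01731823754824 [ 0.1907169  -0.27169295  0.73990808] [-0.01256072  0.03488484 -0.00918945] [ 3.54291150e-04 -7.89094408e-05 -9.99999934e-01]
```

```bash
python3 -m creep '[[[0,0,0],[0,0,0],255],[[0,0,0],[0,0,0],255],[[0,0,0],[0,0,0],255],[[0,0,0],[0,0,0],255],[[0,0,0],[0,0,0],255],[[0,0,0],[0,0,0],255],[[0,0,0],[0,0,0],255],[[0,0,0],[0,0,0],255]]'; python3 - <<'E'
from h import *
s=arm.state();M=R.from_quat(s['tool_rot']).as_matrix();print(s['eef_pos'],st(s['eef_pos']),s['opening']*87,s['force'],s['ft_torque'],M[:,1])
E
```

```text
clock: 5.05
eef_pos: [0.6671, 0.1009, 0.0686]
tool_rot: [-0.465, 0.532, -0.532, 0.466]
force: [1.6, 3.5, -1.5]
opening: 0.181
[0.66709267 0.100941   0.06858955] [0.07700827 0.00209127 0.06858955] 15.753338914441274 [ 1.55924972  3.46571813 -1.54933858] [ 0.76840387 -0.16595345 -0.06333838] [ 6.29255685e-04  1.68434184e-03 -9.99998384e-01]
```

Gripped: the opening reads 15.8 mm against the 16 mm handle. A slow straight lift next.

```bash
python3 -m creep '[[[0,1,0],[0,0,0],255],[[0,0,4],[0,0,0],255],[[0,0,5],[0,0,0],255],[[0,0,6],[0,0,0],255],[[0,0,7],[0,0,0],255],[[0,0,8],[0,0,0],255],[[0,0,8],[0,0,0],255],[[0,0,8],[0,0,0],255],[[0,0,8],[0,0,0],255],[[0,0,8],[0,0,0],255],[[0,0,0],[0,0,0],255],[[0,0,0],[0,0,0],255]]'; python3 - <<'E'
from h import *
snap('side','s3');snap('wrist','w3')
s=arm.state();M=R.from_quat(s['tool_rot']).as_matrix();print(s['eef_pos'],st(s['eef_pos']),s['opening']*87,s['force'],s['ft_torque'],M[:,1])
S=st(cloud(load('side3' if 0 else 's3')))
p=load('s3')['p']; cv2.imwrite('pics/s3z.png',cv2.resize(p[90:330,210:370,::-1],None,fx=2.5,fy=2.5))
E
```

```text
clock: 6.05
eef_pos: [0.6672, 0.1003, 0.1313]
tool_rot: [0.465, -0.532, 0.533, -0.466]
force: [0.5, -0.6, -4.9]
opening: 0.182
[0.66652675 0.10022966 0.1300993 ] [0.07654291 0.00131044 0.1300993 ] 16.00078730099344 [ 1.60293079 -0.38644709 -4.45291814] [ 0.01819263 -0.06267124 -0.04746486] [-1.06048307e-03 -6.42481160e-04 -9.99999231e-01]
```

View pics/s3z.png

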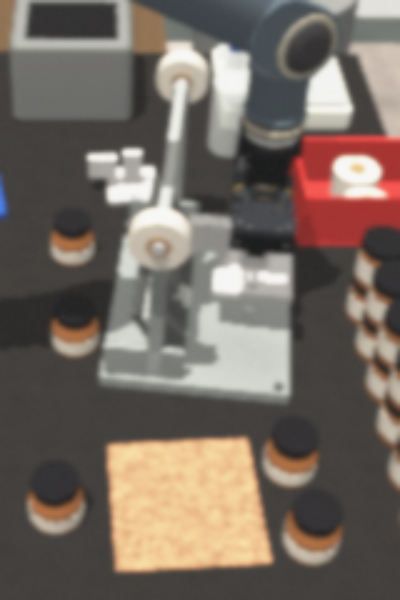

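View pics/w3.png

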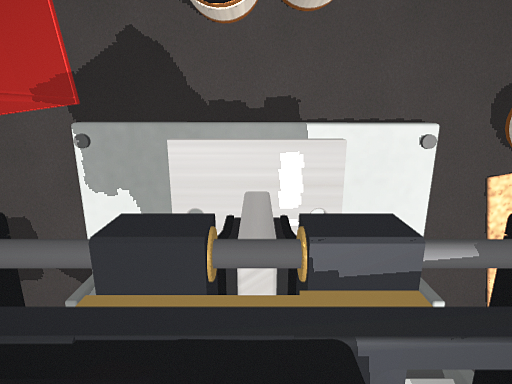

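Clear of the dowels and level: the underside is up about 62 mm and the wrist carries 4.5 N. I'll raise it a bit more and carry it to the mat.

```bash
python3 -m creep '[[[2,0,8],[0,0,0],255],[[4,0,10],[0,0,0],255],[[6,0,12],[0,0,0],255],[[6,0,12],[0,0,0],255],[[6,-4,8],[0,0,0],255],[[6,-10,0],[0,0,0],255],[[4,-16,0],[0,0,0],255],[[0,-22,0],[0,0,0],255],[[0,-26,0],[0,0,0],255],[[0,-28,0],[0,0,0],255],[[0,-28,0],[0,0,0],255],[[0,-28,0],[0,0,0],255]]'; python3 -m creep '[[[-3,-28,0],[0,0,0],255],[[-6,-28,0],[0,0,0],255],[[-9,-26,0],[0,0,0],255],[[-12,-22,0],[0,0,0],255],[[-14,-16,0],[0,0,0],255],[[-16,-10,0],[0,0,0],255],[[-16,-5,0],[0,0,0],255],[[-16,0,0],[0,0,0],255],[[-14,0,0],[0,0,0],255],[[-10,0,0],[0,0,0],255],[[-6,0,0],[0,0,0],255],[[0,0,0],[0,0,0],255]]';python3 - <<'E'
from h import *
snap('top','t4');
s=arm.state();M=R.from_quat(s['tool_rot']).as_matrix();print(s['eef_pos'],s['opening']*87,s['force'],s['ft_torque'],M[:,1])
E
```

```text
clock: 7.15
eef_pos: [0.7, -0.0656, 0.1791]
tool_rot: [-0.466, 0.533, -0.533, 0.464]
force: [1.0, 0.6, -5.6]
opening: 0.18
clock: 8.15
eef_pos: [0.5773, -0.1977, 0.1801]
tool_rot: [-0.466, 0.533, -0.532, 0.464]
force: [-0.0, -0.0, -5.3]
opening: 0.181
[ 0.57866862 -0.19723916  0.18039596] 15.945456136981937 [ 0.33149356  0.5377124  -5.39801982] [ 0.02441945 -0.02479432 -0.00312513] [-1.58485761e-05 -4.43446978e-04 -9.99999902e-01]
```

View pics/t4.png

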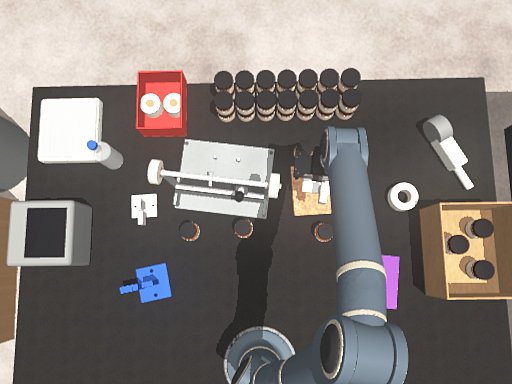

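```bash
python3 -m creep '[[[-4,-2,-6],[0,0,0],255],[[-5,-2,-10],[0,0,0],255],[[-4,-2,-14],[0,0,0],255],[[0,0,-16],[0,0,0],255],[[0,0,-16],[0,0,0],255],[[0,0,-16],[0,0,0],255],[[0,0,-14],[0,0,0],255],[[0,0,-10],[0,0,0],255],[[0,0,-6],[0,0,0],255],[[0,0,-3],[0,0,0],255],[[0,0,0],[0,0,0],255],[[0,0,0],[0,0,0],255]]'; python3 - <<'E'
from h import *
s=arm.state();print(s['eef_pos'],s['force'])
E
```

```text
clock: 9.2
eef_pos: [0.5665, -0.2025, 0.0699]
tool_rot: [0.465, -0.532, 0.533, -0.466]
force: [0.3, -0.3, -4.6]
opening: 0.186
[ 0.56649535 -0.20247744  0.06992778] [ 0.28006625 -0.3385589  -4.55949302]
```

```bash
python3 -m creep '[[[-1,0,-4],[0,0,0],255],[[-1,0,-4],[0,0,0],255],[[0,0,-3],[0,0,0],255],[[0,0,-2],[0,0,0],255],[[0,0,-1],[0,0,0],255],[[0,0,-1],[0,0,0],255],[[0,0,0],[0,0,0],255],[[0,0,0],[0,0,0],255]]'; python3 -m creep '[[[0,0,-1],[0,0,0],255],[[0,0,-1],[0,0,0],255],[[0,0,0],[0,0,0],255],[[0,0,0],[0,0,0],255]]'
```

```text
clock: 9.87
eef_pos: [0.5641, -0.2024, 0.0546]
tool_rot: [0.465, -0.532, 0.532, -0.466]
force: [-0.1, -0.1, -4.8]
opening: 0.183
clock: 10.2
eef_pos: [0.564, -0.2024, 0.0525]
tool_rot: [0.466, -0.532, 0.532, -0.465]
force: [-0.1, 0.3, -4.5]
opening: 0.185
```

```bash
python3 -m creep '[[[0,0,-1],[0,0,0],255],[[0,0,-1],[0,0,0],255],[[0,0,0],[0,0,0],255]]'; python3 -m creep '[[[0,0,-1],[0,0,0],255],[[0,0,0],[0,0,0],255]]'
```

```text
clock: 10.45
eef_pos: [0.564, -0.2024, 0.0524]
tool_rot: [0.466, -0.532, 0.533, -0.465]
force: [-5.0, 0.7, 9.4]
opening: 0.183
clock: 10.62
eef_pos: [0.564, -0.2025, 0.0524]
tool_rot: [0.466, -0.532, 0.533, -0.465]
force: [-7.0, 1.1, 15.4]
opening: 0.181
```

```bash
python3 -m creep '[[[0,0,1],[0,0,0],255],[[0,0,1],[0,0,0],255],[[0,0,0],[0,0,0],255],[[0,0,0],[0,0,0],190],[[0,0,0],[0,0,0],150],[[0,0,0],[0,0,0],100],[[0,0,0],[0,0,0],0],[[0,0,0],[0,0,0],0],[[0,0,0],[0,0,0],0],[[0,0,0],[0,0,0],0],[[0,0,0],[0,0,0],0],[[0,0,0],[0,0,0],0]]'; python3 -m creep '[[[0,0,10],[0,0,0],0],[[0,0,25],[0,0,0],0],[[0,0,35],[0,0,0],0],[[0,0,35],[0,0,0],0],[[0,0,35],[0,0,0],0],[[0,0,35],[0,0,0],0],[[0,0,35],[0,0,0],0],[[-20,0,20],[0,0,0],0],[[-35,0,0],[0,0,0],0],[[-35,0,0],[0,0,0],0]]'; python3 - <<'E'
from h import *
snap('wrist','w5');snap('side','s5');snap('top','t5')
s=arm.state();print(s['eef_pos'],s['opening'])
E
python3 meas.py t5 s5 | grep mat
```

```text
clock: 11.62
eef_pos: [0.564, -0.2024, 0.0515]
tool_rot: [0.465, -0.532, 0.532, -0.465]
force: [-0.3, 0.5, 0.1]
opening: 0.777
clock: 12.45
eef_pos: [0.4743, -0.2019, 0.2838]
tool_rot: [0.465, -0.531, 0.533, -0.467]
force: [0.1, 0.5, -0.1]
opening: 1.006
[ 0.47186947 -0.20276761  0.28252032] 0.9981117577005187
t5 mat 751 c [ 567.  -202.3] size [173.5 169. ] ang 2.53 medz 0.0045
s5 mat 1541 c [ 567.  -202.4] size [178.1 176.1] ang 3.1 medz 0.0035meas.py:6: RuntimeWarning: Mean of empty slice.
  print(n,len(X),'c',np.round(r[0],1),'size',np.round(r[1],1),'ang',round(r[2],2),'medz',X[:,2].mean().round(4))
  ret = ret.dtype.type(ret / rcount)
```

View pics/w5.png

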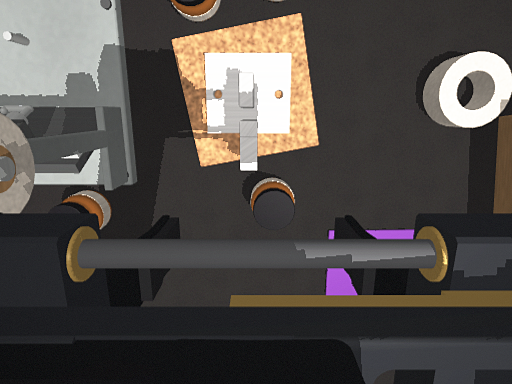

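View pics/s5.png

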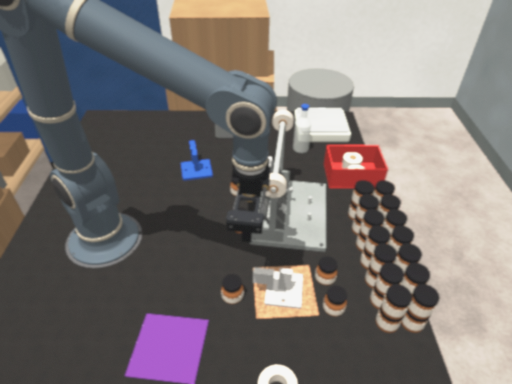

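The plate lies flat in the middle of the mat (wrist view 247,95), and no jar has moved. Next I'll go to the robot side of the station, lean the tool and look at the knob.

```bash
python3 -m creep '[[[-12,5,5],[0,0,0],0],[[-12,15,5],[0,0,0],0],[[-12,20,5],[-0.9,-6.6,0],60],[[-12,25,5],[-0.9,-6.6,0],110],[[-12,28,5],[-0.9,-6.6,0],110],[[-10,28,5],[-0.9,-6.6,0],110],[[0,28,0],[-0.9,-6.6,0],110],[[0,28,0],[0,0,0],110],[[0,28,0],[0,0,0],110],[[0,25,0],[0,0,0],110],[[0,15,0],[0,0,0],110],[[0,5,0],[0,0,0],110]]'; python3 - <<'E'
from h import *
snap('wrist','w6');snap('side','s6')
s=arm.state();M=R.from_quat(s['tool_rot']).as_matrix();print(s['eef_pos'],st(s['eef_pos']),s['joint_positions'].round(2)); print((Rs.T@M).round(3),'lean',np.degrees(np.arctan2((Rs.T@M)[0,1],-(Rs.T@M)[2,1])))
E
```

```text
clock: 13.6
eef_pos: [0.4045, 0.034, 0.3122]
tool_rot: [0.336, -0.376, 0.651, -0.567]
force: [-0.1, -0.5, -0.1]
opening: 0.574
[0.40424341 0.0314491  0.31159818] [-0.1741418  -0.10203604  0.31159818] [ 0.47 -0.33 -0.61  2.27 -0.06  0.65 -1.83]
[[-0.001  0.49   0.872]
 [-1.    -0.009  0.004]
 [ 0.01  -0.872  0.49 ]] lean 29.36148523086039
```

View pics/w6.png

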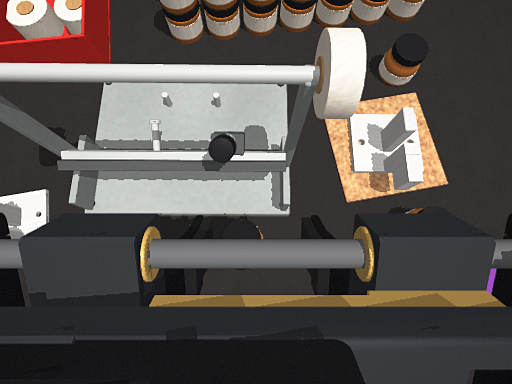

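View pics/s6.png

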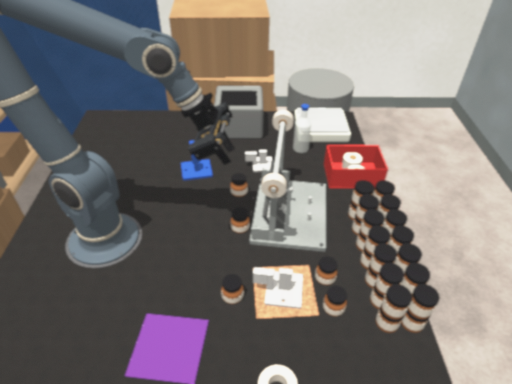

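```bash
python3 - <<'E'
from h import *
t=load('w6');C=cloud(t);S=st(C);hsv=cv2.cvtColor(t['p'],cv2.COLOR_RGB2HSV)
m=np.zeros((384,512),bool);m[128:168,200:243]=1
m&=(hsv[...,2]<75)&(S[...,2]>.14)&(S[...,2]<.22)
P=S[m];print('knob',m.sum(),np.percentile(P,[2,50,98],axis=0).round(4).tolist())
top=P[P[:,2]+P[:,0]*-.5>0]
# knob axis coordinate along a=(-.5,0,.866)
a=P@np.array([-.5,0,.866]); o=P@np.array([.866,0,.5]); print('along',np.percentile(a,[2,50,98]),'off',np.percentile(o,[2,50,98]), 'nominal', np.array([-.067,0,.184])@[-.5,0,.866], np.array([-.067,0,.184])@[.866,0,.5])
q=P[a>np.percentile(a,98)-.006]; print('cap y',q[:,1].min(),q[:,1].max(),'mean',q.mean(0))
m=np.zeros((384,512),bool);m[25:120,310:370]=1
m&=(S[...,2]>.22)&(S[...,2]<.31)&(S[...,1]<-.13)
P=S[m];print('roll',np.percentile(P,[1,50,99],axis=0).round(4).tolist())
m=np.zeros((384,512),bool);m[60:90,50:300]=1
m&=(S[...,2]>.24)&(S[...,2]<.28); P=S[m];print('bar',np.percentile(P,[1,50,99],axis=0).round(4).tolist())
m=np.zeros((384,512),bool);m[115:150,145:165]=1
m&=(S[...,2]>.05)&(S[...,2]<.12); P=S[m];print('post',np.percentile(P,[1,50,99],axis=0).round(4).tolist())
E
```

```text
knob 598 [[-0.0845, -0.0784, 0.1803], [-0.0737, -0.0672, 0.1965], [-0.0553, -0.0547, 0.2021]]
along [0.18525467 0.20808782 0.2096001 ] off [0.02248882 0.03443488 0.0453856 ] nominal 0.192844 0.033977999999999994
cap y -0.07871493070269968 -0.05340090185719278 mean [-0.07507039 -0.06619756  0.19697416]
roll [[-0.0726, -0.1747, 0.2422], [-0.0518, -0.1577, 0.2872], [-0.0123, -0.143, 0.2987]]
bar [[-0.0462, -0.1318, 0.2615], [-0.0426, -0.0363, 0.2698], [-0.0338, 0.0582, 0.2723]]
post [[-0.0219, 0.0351, 0.0646], [-0.0026, 0.0407, 0.076], [0.0135, 0.0481, 0.0891]]
```

Wrist view w6: the knob is at (222,148), station y = -66 mm, so the carriage is at about 0.009. The right paper roll at (340,72) starts at y ≈ -150 mm and could foul the 190 mm wide body, so I'll turn the tool about 6° on its own axis and lean it slightly more.

```bash
python3 -m creep '[[[10,5,-10],[0,0,0],110],[[14,6,-12],[1,-0.2,-1.7],110],[[14,6,-12],[1,-0.2,-1.7],110],[[14,6,-12],[1,-0.2,-1.8],110],[[10,4,-10],[-0.4,-2.5,0],110],[[6,0,-7],[-0.3,-2.5,0],110],[[0,0,0],[0,0,0],110],[[0,0,0],[0,0,0],110]]'; cat > pose.py <<'E'
from h import *
s=arm.state();M=Rs.T@R.from_quat(s['tool_rot']).as_matrix()
print('world',s['eef_pos'].round(4),'st',(st(s['eef_pos'])*1000).round(1),'F_st',(Rs.T@s['force']).round(1),'T',s['ft_torque'].round(2),'open',round(s['opening']*87,1),'t',s['clock'])
print('q',s['joint_positions'].round(2),'tooly',M[:,1].round(3),'toolx',M[:,0].round(3),'lean',np.degrees(np.arctan2(M[0,1],-M[2,1])).round(1))
E
python3 pose.py
```

```text
clock: 14.37
eef_pos: [0.4713, 0.0552, 0.2473]
tool_rot: [0.273, -0.38, 0.685, -0.559]
force: [-0.1, 0.7, 1.0]
opening: 0.568
world [0.4713 0.0552 0.2473] st [-110.9  -69.5  247.3] F_st [-0.2  0.7  1. ] T [ 0.12  0.61 -0.  ] open 49.4 t 14.3667
q [ 0.8  -0.1  -1.08  2.3   0.45  0.38 -2.5 ] tooly [ 0.564 -0.011 -0.826] toolx [-0.094 -0.994 -0.051] lean 34.3
```

```bash
python3 -m creep '[[[8,0,-12],[0,0,0],110],[[10,0,-15],[0,0,0],110],[[8,-1,-13],[0,0,0],110],[[0,0,0],[0,0,0],110],[[0,0,0],[0,0,0],110]]'; python3 - <<'E'
from h import *
snap('wrist','w7')
E
python3 pose.py
```

```text
clock: 14.78
eef_pos: [0.481, 0.0482, 0.2288]
tool_rot: [0.274, -0.381, 0.681, -0.563]
force: [-0.2, 1.1, 0.5]
opening: 0.566
world [0.481  0.0495 0.229 ] st [-100.5  -73.9  229. ] F_st [ 1.1 -0.3  0.3] T [0.14 0.59 0.  ] open 49.4 t 14.8333
q [ 1.1  -0.02 -1.38  2.31  0.66  0.35 -2.66] tooly [ 0.562  0.    -0.827] toolx [-0.082 -0.995 -0.056] lean 34.2
```

View pics/w7.png

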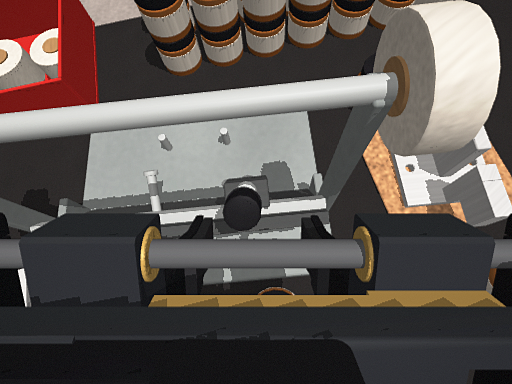

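The arm stalled on joint limits (joint 3 at -1.38, joint 7 at -2.66) because its elbow has swung out sideways. Nothing is touched yet. I'll back off and up, and look for a path that keeps the elbow in the vertical plane.

```bash
python3 -m creep '[[[-10,0,15],[0,0,0],110],[[-14,2,22],[0,0,0],110],[[-14,2,22],[0,0,0],110],[[-6,0,30],[0,0,0],110],[[0,0,35],[0,0,0],110],[[0,0,35],[-0.5,0,1.5],110],[[5,0,35],[0.3,3,1.5],110],[[10,0,35],[0.8,6,2],110],[[10,0,20],[0.8,6,0],110],[[10,0,10],[0.8,6,0],110],[[0,0,0],[0.8,6,0],110],[[0,0,0],[0.8,6,0],110]]'; python3 pose.py; cat >log.txt <<'E'
E
python3 - <<'E'
from h import *
E
```

```text
clock: 15.83
eef_pos: [0.4846, 0.0502, 0.459]
tool_rot: [-0.457, 0.538, -0.532, 0.467]
force: [-0.6, 0.7, 0.3]
opening: 0.567
world [0.4846 0.0502 0.459 ] st [-97.  -72.7 459. ] F_st [-0.7  0.6  0.3] T [ 0.04  0.05 -0.03] open 49.3 t 15.8333
q [ 0.5   0.08 -0.73  1.57  0.04  1.51 -1.94] tooly [ 0.003  0.017 -1.   ] toolx [-0.012 -1.    -0.017] lean 0.2
```

```bash
cat > kin.py <<'E'
from h import *
from scipy.optimize import least_squares
import itertools
def rz(a): return R.from_euler('z',a).as_matrix()
def ry(a): return R.from_euler('y',a).as_matrix()
def fk(q,sg,L):
    h,a,e1,b,e2,c,e3,o0,e0=L[:9]
    M=rz(sg[0]*q[0]+o0); p=np.array([0,0,h])+M@[e0,0,0]
    M=M@ry(q[1]); p=p+M@[0,0,a]
    M=M@rz(sg[1]*q[2]); p=p+M@[e1,0,0]
    M=M@ry(q[3]); p=p+M@[e2,0,b]
    M=M@rz(sg[2]*q[4]); M=M@ry(q[5]); p=p+M@[e3,0,c]
    M=M@rz(sg[3]*q[6]); return p,M
D=[]
D.append(([1.3091073,.46928161,-.04861239,1.53338841,.02412428,1.14102678,-.08228213],[.15563813,-.65636362,.23273659],[-0.55438235,0.43896596,-0.43809771,0.55501306]))
D.append(([0.47,-0.33,-0.61,2.27,-0.06,0.65,-1.83],[0.40424341,0.0314491,0.31159818],[0.336,-0.376,0.651,-0.567]))
D.append(([0.8,-0.1,-1.08,2.3,0.45,0.38,-2.5],[.4713,.0552,.2473],[0.273,-0.38,0.685,-0.559]))
D.append(([1.1,-0.02,-1.38,2.31,0.66,0.35,-2.66],[.481,.0495,.229],[0.274,-0.381,0.681,-0.563]))
E
cat > fit.py <<'E'
from kin import *
s=arm.state(); D.append((s['joint_positions'],s['eef_pos'],s['tool_rot']))
best=None
for sg in itertools.product([1,-1],repeat=4):
    # tool frame: flange z = tool y ; unknown rotation about it
    def res(x):
        T=R.from_rotvec(x[9:12]).as_matrix(); r=[]
        for q,p,o in D:
            P,M=fk(q,sg,x); r+=list(3*(P-p)); r+=list(.5*((M@T).T@R.from_quat(o).as_matrix()-np.eye(3)).ravel())
        return r+list(1e-3*np.array(x[[2,4,6,8]]))
    for t0 in ([0,0,0],[np.pi/2,0,0],[-1.2,-1.2,1.2],[-np.pi/2,0,0],[1.2,1.2,1.2]):
        o=least_squares(res,np.r_[.33,.4,0,.4,0,.25,0,0,0,t0])
        if best is None or o.cost<best[0]: best=(o.cost,sg,o.x)
print(best)
np.savez('kin.npz',sg=best[1],x=best[2])
for q,p,o in D:
    P,M=fk(q,best[1],best[2]); print(((P-p)*1000).round(1),np.degrees(R.from_matrix((M@R.from_rotvec(best[2][9:12]).as_matrix()).T@R.from_quat(o).as_matrix()).magnitude()).round(2))
E
python3 fit.py
```

```text
(np.float64(0.0016912088924781912), (-1, -1, -1, -1), array([ 0.22922929,  0.56273668, -0.02653878,  0.46043916,  0.00777614,
        0.30397266, -0.01944651, -0.06433328,  0.00637806,  0.08919586,
        2.1990691 ,  2.20139297]))
[-2.5  3.1  6.8] 1.18
[-0.3  9.9 -6.1] 0.6
[1.  0.9 1.4] 0.91
[ 0.4 -4.4  2.8] 0.99
[ 6.1  0.9 -5. ] 1.17
```

```bash
cat > ik.py <<'E'
from kin import *
k=np.load('kin.npz'); sg=k['sg']; X=k['x']; T=R.from_rotvec(X[9:12]).as_matrix()
lo=np.array([-2.59,-.33,-1.39,.1,-1.04,.21,-2.66]);hi=np.array([2.59,1.99,1.29,2.45,4.18,1.99,2.66])
def tool(lean,yaw=0,flip=0):
    # station frame: tooly
    th=np.radians(lean); ty=np.array([np.sin(th),0,-np.cos(th)]); tx=np.array([0,-1.,0])
    B=np.stack([tx,ty,np.cross(tx,ty)],1)
    return Rs@B@R.from_euler('y',yaw+flip*180,degrees=True).as_matrix()
def solve(p,Rt,q0,w=None,qn=None):
    def res(q):
        P,M=fk(q,sg,X); r=list((P-p)*10)+list(R.from_matrix((M@T).T@Rt).as_rotvec()*3)
        if qn is not None: r+=list(np.array(w)*(q-qn))
        return r
    o=least_squares(res,np.clip(q0,lo+1e-3,hi-1e-3),bounds=(lo,hi)); P,M=fk(o.x,sg,X)
    return o.x,np.linalg.norm(P-p)*1000,np.degrees(R.from_matrix((M@T).T@Rt).magnitude())
E
python3 - <<'E'
from ik import *
q0=arm.state()['joint_positions']
for lean in (30,34):
  for flip,j7 in ((0,-1.8),(1,1.3)):
    for name,s in dict(standoff=(-.110,-.066,.249),knob=(-.0676,-.066,.181),pressed=(-.056,-.066,.161),end=(-.056,.030,.161)).items():
      for j2 in (-1.2,-.6,0,.6,1.2):
        g=np.array([-.1-j2,.1,j2,2.1,0,.4,j7]); wn=np.zeros(7); wn[2]=.05
        q,e,a=solve(w(s),tool(lean,6,flip),g,wn,g)
        print(lean,flip,name,j2,q.round(2),round(e,1),round(a,1))
E
```

```text
30 0 standoff -1.2 [ 0.95 -0.1  -1.2   2.26  0.21  0.44 -2.25] 0.0 0.0
30 0 standoff -0.6 [ 0.31 -0.05 -0.6   2.26  0.39  0.46 -2.42] 0.0 0.0
30 0 standoff 0 [-0.3  -0.04 -0.    2.26  0.45  0.48 -2.47] 0.0 0.0
30 0 standoff 0.6 [-0.91 -0.05  0.6   2.26  0.51  0.49 -2.51] 0.0 0.0
30 0 standoff 1.2 [-1.55 -0.1   1.2   2.25  0.65  0.53 -2.64] 0.0 0.0
30 0 knob -1.2 [-0.2   0.14 -0.04  2.27  0.67  0.29 -2.66] 0.5 0.2
30 0 knob -0.6 [-0.23  0.14 -0.02  2.28  0.67  0.29 -2.66] 0.3 0.1
30 0 knob 0 [-0.25  0.14  0.01  2.28  0.67  0.28 -2.66] 0.0 0.0
30 0 knob 0.6 [-0.79  0.17  0.6   2.28  0.29  0.23 -2.3 ] 0.0 0.0
30 0 knob 1.2 [-1.28  0.34  1.2   2.27 -0.66  0.28 -1.4 ] 0.0 0.0
30 0 pressed -1.2 [-0.35  0.2   0.14  2.27  0.67  0.22 -2.66] 0.4 0.2
30 0 pressed -0.6 [-0.37  0.2   0.15  2.28  0.67  0.22 -2.66] 0.2 0.1
30 0 pressed 0 [-0.38  0.2   0.17  2.28  0.67  0.21 -2.66] 0.0 0.0
30 0 pressed 0.6 [-0.42  0.2   0.21  2.28  0.63  0.21 -2.63] 0.2 0.1
30 0 pressed 1.2 [-1.24  0.44  1.2   2.26 -1.    0.32 -1.09] 0.0 0.0
30 0 end -1.2 [-0.87  0.29  0.5   2.2   0.47  0.26 -2.66] 0.2 0.1
30 0 end 
[... 3599 characters left out ...]
.31 -1.04  0.21  2.11] 0.3 0.1
34 1 pressed -1.2 [ 0.74  0.41 -1.2   2.3   1.5   0.57 -0.27] 0.0 0.0
34 1 pressed -0.6 [ 0.31  0.23 -0.6   2.31  1.38  0.29 -0.18] 0.0 0.0
34 1 pressed 0 [ 0.06  0.2  -0.3   2.31  1.31  0.21 -0.12] 0.1 0.0
34 1 pressed 0.6 [ 0.05  0.2  -0.3   2.31  1.31  0.21 -0.12] 0.2 0.1
34 1 pressed 1.2 [-1.17  0.36  1.08  2.29 -1.04  0.21  2.11] 5.0 1.7
34 1 end -1.2 [ 0.47  0.5  -1.2   2.22  1.48  0.78 -0.4 ] 0.0 0.0
34 1 end -0.6 [ 0.06  0.29 -0.6   2.23  1.33  0.45 -0.31] 0.0 0.0
34 1 end 0 [-0.44  0.25  0.    2.24  1.16  0.28 -0.17] 0.0 0.0
34 1 end 0.6 [-0.69  0.26  0.29  2.24  1.01  0.21 -0.03] 0.1 0.0
34 1 end 1.2 [-1.37  0.49  1.13  2.23 -1.04  0.22  1.89] 0.0 0.0
```

The kinematic fit (within 10 mm) says the half-turned grasp keeps all joints comfortably inside their ranges. I'll turn the tool 180° about vertical up here.

```bash
python3 -m creep '[[[0,0,0],[0,0,7],110],[[0,0,0],[0,0,7],110],[[0,0,0],[0,0,7],110],[[0,0,0],[0,0,7],110],[[0,0,0],[0,0,7],110],[[0,0,0],[0,0,7],110],[[0,0,0],[0,0,7],110],[[0,0,0],[0,0,7],110],[[0,0,0],[0,0,7],110],[[0,0,0],[0,0,7],110],[[0,0,0],[0,0,7],110],[[0,0,0],[0,0,7],110]]'; python3 pose.py;python3 -m creep '[[[0,0,0],[0,0,7],110],[[0,0,0],[0,0,7],110],[[0,0,0],[0,0,7],110],[[0,0,0],[0,0,7],110],[[0,0,0],[0,0,7],110],[[0,0,0],[0,0,7],110],[[0,0,0],[0,0,7],110],[[0,0,0],[0,0,7],110],[[0,0,0],[0,0,7],110],[[0,0,0],[0,0,7],110],[[0,0,0],[0,0,7],110],[[0,0,0],[0,0,7],110]]'; python3 pose.py
```

```text
clock: 16.83
eef_pos: [0.4837, 0.0504, 0.4573]
tool_rot: [-0.7, 0.091, -0.081, 0.704]
force: [0.8, -0.2, -0.6]
opening: 0.568
world [0.4837 0.0504 0.4573] st [-98.  -72.6 457.3] F_st [ 0.8 -0.1 -0.6] T [-0.06 -0.1   0.02] open 49.5 t 16.8333
q [ 0.58  0.1  -0.83  1.56  0.06  1.52 -0.49] tooly [-0.014  0.006 -1.   ] toolx [ 0.994 -0.109 -0.014] lean -0.8
clock: 17.83
eef_pos: [0.4837, 0.0504, 0.4573]
tool_rot: [0.581, 0.401, -0.41, -0.577]
force: [0.3, -0.4, -0.2]
opening: 0.566
world [0.4837 0.0504 0.4573] st [-98.  -72.6 457.3] F_st [ 0.3 -0.4 -0.2] T [ 0.11 -0.14  0.02] open 49.2 t 17.8333
q [ 0.69  0.12 -0.97  1.56  0.11  1.53  0.94] tooly [-0.006 -0.013 -1.   ] toolx [ 0.213  0.977 -0.014] lean -0.3
```

```bash
python3 -m creep '[[[-2,1,-10],[0,0,5],110],[[-2,1,-15],[0,0,0.6],110],[[-2,1,-20],[-0.8,-5.6,0],110],[[-2,1,-20],[-0.8,-5.6,0],110],[[-2,1,-20],[-0.8,-5.6,0],110],[[-2,1,-20],[-0.8,-5.6,0],110],[[0,1,-20],[-0.8,-5.6,0],110],[[0,1,-20],[-0.6,-4,0],110],[[0,0,-20],[0,0,0],110],[[0,0,-20],[0,0,0],110],[[0,0,-15],[0,0,0],110],[[0,0,-8],[0,0,0],110]]'; python3 pose.py; python3 - <<'E'
from ik import *
print((Rs.T@tool(32,6,1)).round(3).T)
E
```

```text
clock: 18.83
eef_pos: [0.4708, 0.058, 0.2473]
tool_rot: [0.682, 0.547, -0.281, -0.397]
force: [-0.4, -0.0, 0.2]
opening: 0.569
world [0.4708 0.058  0.2473] st [-111.8  -66.8  247.3] F_st [-0.4 -0.1  0.2] T [ 0.14  0.46 -0.  ] open 49.5 t 18.8333
q [ 1.04 -0.12 -1.28  2.27  0.27  0.41  0.82] tooly [ 0.529 -0.017 -0.848] toolx [0.112 0.992 0.05 ] lean 32.0
[[ 0.089  0.995  0.055]
 [ 0.53   0.    -0.848]
 [-0.843  0.105 -0.527]]
```

```bash
python3 -m creep '[[[8,-1,-12],[0,0,0],110],[[8,-1,-12],[0,0,0],110],[[8,-1,-12],[0,0,0],110],[[0,0,0],[0,0,0],110],[[0,0,0],[0,0,0],110]]'; python3 pose.py
```

```text
clock: 19.25
eef_pos: [0.4847, 0.0542, 0.2218]
tool_rot: [0.68, 0.543, -0.286, -0.401]
force: [0.0, -0.9, 0.7]
opening: 0.574
world [0.4847 0.0542 0.2218] st [-97.5 -68.7 221.8] F_st [ 0.1 -0.9  0.7] T [ 0.15  0.47 -0.  ] open 49.9 t 19.25
q [ 0.98  0.1  -1.36  2.27  0.81  0.5   0.3 ] tooly [ 0.517 -0.02  -0.856] toolx [0.115 0.992 0.047] lean 31.1
```

```bash
python3 -m creep '[[[4,0,-6],[0,0,0],110],[[4,0,-6],[0,0,0],110],[[4,0,-6],[0,0,0],110],[[4,0,-6],[0,0,0],110],[[4,0,-6],[0,0,0],110],[[0,0,0],[0,0,0],110]]'; python3 pose.py; python3 - <<'E'
from h import *
snap('wrist','w8');snap('top','t8')
p=load('t8')['p']; cv2.imwrite('pics/t8z.png',cv2.resize(p[120:250,130:390,::-1],None,fx=3,fy=3))
E
```

```text
clock: 19.75
eef_pos: [0.5049, 0.0526, 0.1927]
tool_rot: [0.682, 0.542, -0.285, -0.4]
force: [0.2, 0.3, 0.3]
opening: 0.572
world [0.5049 0.0526 0.1927] st [-77.2 -67.6 192.7] F_st [0.2 0.4 0.3] T [0.2  0.48 0.02] open 49.8 t 19.75
q [ 0.76  0.22 -1.2   2.27  1.08  0.56  0.04] tooly [ 0.519 -0.024 -0.854] toolx [0.118 0.992 0.044] lean 31.3
```

View pics/w8.png

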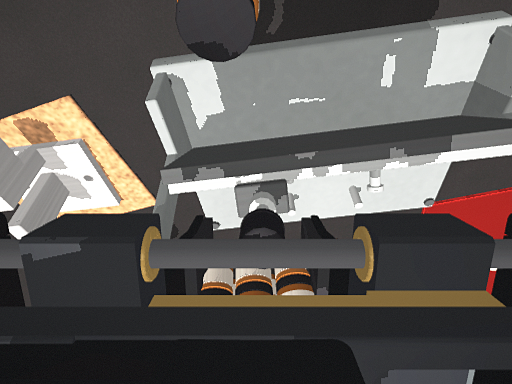

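View pics/t8z.png

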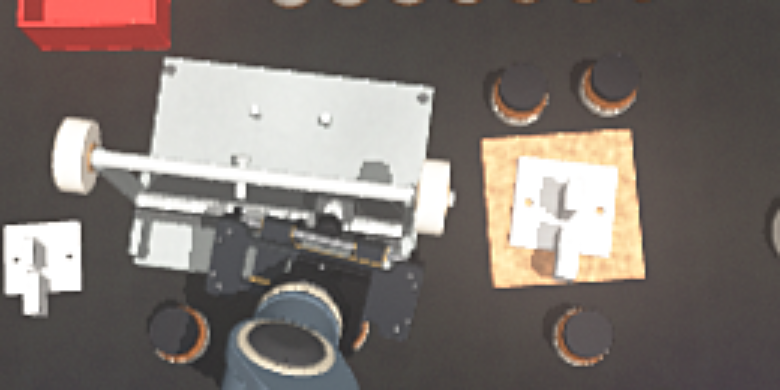

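The wrist view shows the knob (262,222) centred between the open fingers, with the hook block just beyond it. The top view shows the body clear of the right roll. I'll go the last bit and grip the knob.

```bash
python3 -m creep '[[[3,0,-4],[0,0,0],110],[[3,0,-4],[0,0,0],110],[[3,0,-3],[0,0,0],110],[[0,0,0],[0,0,0],110],[[0,0,0],[0,0,0],130],[[0,0,0],[0,0,0],160],[[0,0,0],[0,0,0],200],[[0,0,0],[0,0,0],255],[[0,0,0],[0,0,0],255],[[0,0,0],[0,0,0],255],[[0,0,0],[0,0,0],255],[[0,0,0],[0,0,0],255]]'; python3 pose.py
```

```text
clock: 20.85
eef_pos: [0.5144, 0.0522, 0.1815]
tool_rot: [0.682, 0.542, -0.284, -0.4]
force: [-0.0, 2.0, 2.7]
opening: 0.288
world [0.5144 0.0522 0.1815] st [-67.7 -66.7 181.5] F_st [-0.3  2.   2.7] T [0.59 0.2  0.22] open 25.1 t 20.85
q [ 0.71  0.27 -1.16  2.27  1.16  0.57 -0.03] tooly [ 0.519 -0.023 -0.854] toolx [0.119 0.992 0.046] lean 31.3
```

```bash
python3 -m creep '[[[1,0,-2],[0,0,0],255],[[1,-0.2,-2],[0,0,0],255],[[1.5,-0.2,-2.5],[0,0,0],255],[[1.5,-0.2,-2.5],[0,0,0],255],[[1.5,-0.2,-2.5],[0,0,0],255],[[1.5,-0.2,-2.5],[0,0,0],255],[[1.5,-0.3,-2.5],[0,0,0],255],[[1.5,-0.3,-2.5],[0,0,0],255],[[0,0,0],[0,0,0],255],[[0,0,0],[0,0,0],255]]'; python3 pose.py
```

```text
clock: 21.68
eef_pos: [0.5253, 0.0507, 0.1625]
tool_rot: [0.682, 0.542, -0.285, -0.4]
force: [-6.5, 2.4, 11.0]
opening: 0.289
world [0.5253 0.0507 0.1625] st [-56.7 -66.7 162.5] F_st [-6.8  1.5 11. ] T [0.36 0.44 0.01] open 25.1 t 21.6833
q [ 0.64  0.33 -1.1   2.27  1.27  0.59 -0.12] tooly [ 0.52  -0.024 -0.854] toolx [0.119 0.992 0.045] lean 31.3
```

Pressed about 22 mm; the 13 N along the barrel agrees with the spring. Slide along +y next.

```bash
python3 -m creep '[[[0.5,4,0],[0,0,0],255],[[1,7,0],[0,0,0],255],[[1.2,8.5,0],[0,0,0],255],[[1.2,8.5,0],[0,0,0],255],[[1,8,0],[0,0,0],255],[[0.6,4,0],[0,0,0],255],[[0,0,0],[0,0,0],255],[[0,0,0],[0,0,0],255]]'; python3 pose.py
```

```text
clock: 22.35
eef_pos: [0.5307, 0.0909, 0.1627]
tool_rot: [0.682, 0.542, -0.285, -0.4]
force: [-6.5, 1.8, 11.3]
opening: 0.292
world [0.5307 0.0909 0.1627] st [-56.8 -26.1 162.7] F_st [-6.7  0.9 11.3] T [0.33 0.49 0.03] open 25.4 t 22.35
q [ 0.53  0.36 -1.1   2.24  1.28  0.67 -0.2 ] tooly [ 0.52  -0.024 -0.854] toolx [0.119 0.992 0.044] lean 31.3
```

```bash
python3 -m creep '[[[0.6,4,0],[0,0,0],255],[[1,7,0],[0,0,0],255],[[1,8,0],[0,0,0],255],[[1,8,0],[0,0,0],255],[[1,8,0],[0,0,0],255],[[1,7,0],[0,0,0],255],[[0.8,6,0],[0,0,0],255],[[0,0,0],[0,0,0],255],[[0,0,0],[0,0,0],255]]'; python3 pose.py
```

```text
clock: 23.1
eef_pos: [0.5371, 0.1394, 0.163]
tool_rot: [0.682, 0.542, -0.284, -0.399]
force: [-6.9, 1.1, 11.2]
opening: 0.296
world [0.5371 0.1394 0.163 ] st [-56.9  22.8 163. ] F_st [-7.   0.1 11.2] T [0.34 0.34 0.05] open 25.7 t 23.1
q [ 0.41  0.41 -1.1   2.19  1.28  0.76 -0.27] tooly [ 0.52  -0.023 -0.854] toolx [0.118 0.992 0.045] lean 31.4
```

Now feel for the shank touching the post in small steps.

```bash
for i in 1; do python3 -m creep '[[[0.4,3,0],[0,0,0],255],[[0,0,0],[0,0,0],255],[[0,0,0],[0,0,0],255]]'; python3 pose.py|head -1; python3 -m creep '[[[0.4,3,0],[0,0,0],255],[[0,0,0],[0,0,0],255],[[0,0,0],[0,0,0],255]]'; python3 pose.py|head -1;  python3 -m creep '[[[0.2,2,0],[0,0,0],255],[[0,0,0],[0,0,0],255],[[0,0,0],[0,0,0],255]]'; python3 pose.py|head -1; done
```

```text
clock: 23.35
eef_pos: [0.5375, 0.1414, 0.1629]
tool_rot: [0.683, 0.542, -0.285, -0.399]
force: [-6.5, -0.2, 11.1]
opening: 0.29
world [0.5375 0.1414 0.1629] st [-56.9  24.8 162.9] F_st [-6.4 -1.1 11.1] T [ 0.13  0.42 -0.13] open 25.3 t 23.35
clock: 23.6
eef_pos: [0.5378, 0.1442, 0.1628]
tool_rot: [0.683, 0.541, -0.285, -0.399]
force: [-6.0, 0.5, 11.3]
opening: 0.292
world [0.5378 0.1442 0.1628] st [-56.9  27.6 162.8] F_st [-6.  -0.3 11.3] T [ 0.04  0.47 -0.14] open 25.4 t 23.6
clock: 23.85
eef_pos: [0.5381, 0.146, 0.1629]
tool_rot: [0.683, 0.541, -0.285, -0.399]
force: [-5.4, -1.5, 10.9]
opening: 0.287
world [0.5381 0.146  0.1629] st [-56.9  29.5 162.9] F_st [-5.2 -2.2 10.9] T [ 0.01  0.43 -0.17] open 25.0 t 23.85
```

```bash
python3 -m creep '[[[0.2,1.5,0],[0,0,0],255],[[0,0,0],[0,0,0],255],[[0,0,0],[0,0,0],255]]'; python3 pose.py|head -1; python3 -m creep '[[[0.2,1.5,0],[0,0,0],255],[[0,0,0],[0,0,0],255],[[0,0,0],[0,0,0],255]]'; python3 pose.py|head -1
```

```text
clock: 24.1
eef_pos: [0.5383, 0.1474, 0.1628]
tool_rot: [0.683, 0.541, -0.285, -0.399]
force: [-6.5, -1.1, 10.7]
opening: 0.288
world [0.5383 0.1474 0.1628] st [-56.9  30.9 162.8] F_st [-6.3 -1.9 10.7] T [-0.05  0.42 -0.16] open 25.1 t 24.1
clock: 24.35
eef_pos: [0.5385, 0.1489, 0.1628]
tool_rot: [0.683, 0.541, -0.285, -0.399]
force: [-7.2, -0.3, 10.7]
opening: 0.287
world [0.5385 0.1489 0.1628] st [-56.9  32.4 162.8] F_st [-7.1 -1.3 10.7] T [-0.02  0.46 -0.1 ] open 25.0 t 24.35
```

```bash
python3 -m creep '[[[0.2,1.5,0],[0,0,0],255],[[0,0,0],[0,0,0],255],[[0,0,0],[0,0,0],255]]'; python3 pose.py|head -1; python3 -m creep '[[[0.2,1.5,0],[0,0,0],255],[[0,0,0],[0,0,0],255],[[0,0,0],[0,0,0],255]]'; python3 pose.py|head -1
```

```text
clock: 24.6
eef_pos: [0.5387, 0.1504, 0.1629]
tool_rot: [0.683, 0.541, -0.285, -0.399]
force: [-6.7, -0.9, 11.8]
opening: 0.29
world [0.5387 0.1504 0.1629] st [-56.8  33.9 162.9] F_st [-6.5 -1.8 11.8] T [-0.02  0.37 -0.16] open 25.2 t 24.6
clock: 24.85
eef_pos: [0.5389, 0.1515, 0.1628]
tool_rot: [0.684, 0.541, -0.285, -0.399]
force: [-5.8, -0.9, 11.0]
opening: 0.293
world [0.5389 0.1515 0.1628] st [-56.8  34.9 162.8] F_st [-5.6 -1.6 11. ] T [-0.2   0.39 -0.27] open 25.5 t 24.85
```

```bash
python3 -m creep '[[[0.2,1.5,0],[0,0,0],255],[[0,0,0],[0,0,0],255],[[0,0,0],[0,0,0],255]]'; python3 pose.py|head -1;  python3 - <<'E'
from h import *
snap('wrist','w9');snap('side','s9')
p=load('s9')['p']; cv2.imwrite('pics/s9z.png',cv2.resize(p[160:260,220:340,::-1],None,fx=5,fy=5,interpolation=cv2.INTER_CUBIC))
E
```

```text
clock: 25.1
eef_pos: [0.539, 0.1516, 0.1626]
tool_rot: [0.684, 0.54, -0.285, -0.399]
force: [-8.5, -4.3, 13.9]
opening: 0.294
world [0.539  0.1516 0.1626] st [-56.8  35.1 162.6] F_st [-7.9 -5.4 13.9] T [-0.61  0.43 -0.48] open 25.6 t 25.1
```

View pics/w9.png

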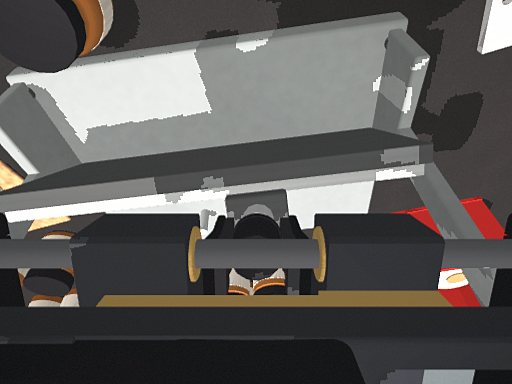

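View pics/s9z.png

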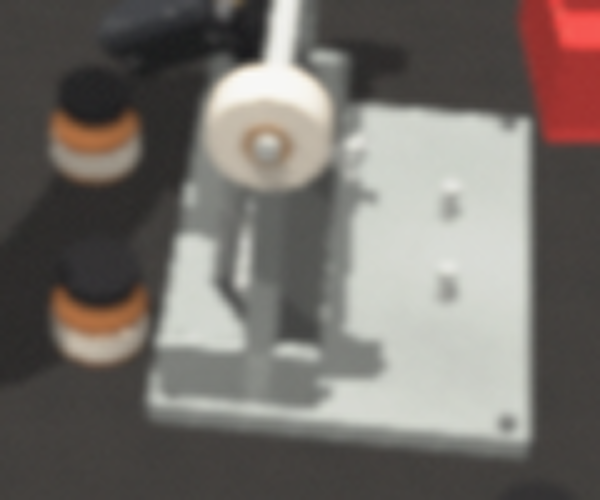

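```bash
python3 - <<'E'
from h import *
t=load('w9');S=st(cloud(t));p=t['p']
cv2.imwrite('pics/w9z.png',cv2.resize(p[170:290,180:340,::-1],None,fx=5,fy=5,interpolation=cv2.INTER_CUBIC))
for v in (196,204,210,214,218,222):
    print(v,[(u,*(S[v,u]*1000).round(0).astype(int).tolist()) for u in range(196,300,6)])
E
```

```text
196 [(196, -50, -5, 117), (202, -50, -1, 117), (208, -50, 3, 118), (214, -50, 7, 118), (220, -48, 11, 118), (226, -50, 15, 120), (232, -52, 20, 122), (238, -52, 24, 123), (244, -51, 27, 123), (250, -51, 31, 124), (256, -51, 35, 124), (262, -194, 48, 257), (268, -50, 42, 125), (274, -51, 46, 126), (280, -49, 50, 125), (286, -49, 54, 125), (292, 67, 65, 21), (298, 69, 72, 20)]
204 [(196, 63, -45, 20), (202, 64, -38, 20), (208, 65, -31, 20), (214, 65, -24, 21), (220, 67, -17, 21), (226, -49, 15, 126), (232, -47, 19, 125), (238, -48, 23, 127), (244, -47, 27, 126), (250, -48, 31, 127), (256, -47, 34, 128), (262, -46, 38, 127), (268, -47, 42, 128), (274, -46, 46, 128), (280, -46, 49, 129), (286, -44, 53, 128), (292, 81, 65, 21), (298, 83, 72, 20)]
210 [(196, 72, -47, 21), (202, 72, -40, 22), (208, 74, -33, 21), (214, 76, -27, 20), (220, 78, -20, 20), (226, -44, 14, 127), (232, -45, 18, 128), (238, -44, 22, 128), (244, -44, 26, 128), (250, -51, 31, 135), (256, -54, 35, 138), (262, -52, 38, 137), (268, -46, 42, 132), (274, -42, 45, 130), (280, -41, 49, 129), (286, -41, 53, 130), (292, 91, 64
[... 463 characters left out ...]
, 32), (214, 89, -30, 22), (220, -67, 16, 152), (226, -62, 19, 149), (232, -63, 22, 149), (238, -40, 22, 131), (244, -65, 29, 152), (250, -66, 32, 153), (256, -66, 36, 154), (262, -65, 39, 153), (268, -64, 42, 153), (274, -37, 45, 132), (280, -59, 48, 150), (286, -58, 52, 150), (292, -62, 55, 154), (298, 108, 71, 21)]
222 [(196, -126, 24, 201), (202, 72, -38, 40), (208, 98, -39, 20), (214, 99, -32, 20), (220, -70, 17, 157), (226, -66, 19, 154), (232, -65, 23, 154), (238, -63, 25, 153), (244, -66, 29, 156), (250, -68, 33, 158), (256, -68, 36, 158), (262, -68, 39, 158), (268, -65, 42, 156), (274, -61, 45, 154), (280, -61, 48, 155), (286, -62, 51, 156), (292, -64, 54, 158), (298, -65, 57, 159)]
```

View pics/w9z.png

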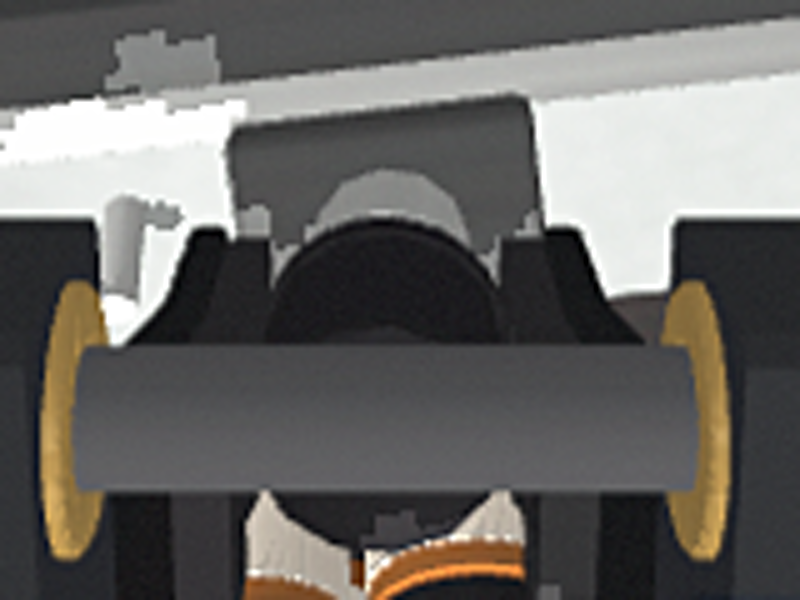

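Contact felt: at station y ≈ 35.0 the tool stopped following and Fy rose to -5.4 N. By the block's own width in the wrist view (14 to 54 mm, centre 34), the carriage is at about 0.107 to 0.109. That matches the shank on the post. I'll back off about 4.5 mm.

```bash
python3 -m creep '[[[-0.3,-2.5,0],[0,0,0],255],[[-0.3,-2.5,0],[0,0,0],255],[[0,0,0],[0,0,0],255],[[0,0,0],[0,0,0],255],[[0,0,0],[0,0,0],255]]'; python3 pose.py|head -1
```

```text
clock: 25.62
eef_pos: [0.5385, 0.1498, 0.1631]
tool_rot: [0.682, 0.542, -0.284, -0.4]
force: [-5.9, 1.1, 10.8]
opening: 0.289
world [0.5385 0.1498 0.1631] st [-57.   33.3 163.1] F_st [-5.9  0.3 10.8] T [0.34 0.4  0.04] open 25.2 t 25.6167
```

```bash
python3 -m creep '[[[-0.2,-1.6,0],[0,0,0],255],[[-0.2,-1.6,0],[0,0,0],255],[[0,0,0],[0,0,0],255],[[0,0,0],[0,0,0],255],[[0,0,0],[0,0,0],255]]'; python3 pose.py|head -1
```

```text
clock: 26.03
eef_pos: [0.5381, 0.1471, 0.1632]
tool_rot: [0.682, 0.543, -0.284, -0.4]
force: [-5.7, 1.3, 10.7]
opening: 0.289
world [0.5381 0.1471 0.1632] st [-57.   30.5 163.2] F_st [-5.9  0.5 10.7] T [0.51 0.41 0.04] open 25.1 t 26.0333
```

```bash
python3 -m creep '[[[-1,0.2,1.7],[0,0,0],255],[[-1,0.1,1.8],[0,0,0],255],[[-1,0.1,1.7],[0,0,0],255],[[-1,0.1,1.7],[0,0,0],255],[[0,0,0],[0,0,0],255],[[0,0,0],[0,0,0],255]]'; python3 pose.py|head -1;python3 -m creep '[[[-0.5,0.1,0.9],[0,0,0],255],[[0,0,0],[0,0,0],255],[[0,0,0],[0,0,0],255]]'; python3 pose.py|head -1
```

```text
clock: 26.53
eef_pos: [0.5342, 0.1475, 0.17]
tool_rot: [0.682, 0.543, -0.284, -0.4]
force: [-3.8, 3.0, 8.7]
opening: 0.293
world [0.5342 0.1475 0.17  ] st [-61.   30.4 170. ] F_st [-4.2  2.4  8.7] T [0.55 0.37 0.21] open 25.5 t 26.5333
clock: 26.78
eef_pos: [0.5337, 0.1474, 0.1708]
tool_rot: [0.682, 0.543, -0.284, -0.4]
force: [-3.9, 2.1, 8.4]
opening: 0.288
world [0.5337 0.1474 0.1708] st [-61.4  30.3 170.8] F_st [-4.1  1.5  8.4] T [0.54 0.33 0.15] open 25.0 t 26.7833
```

```bash
python3 -m creep '[[[-0.5,0.1,0.9],[0,0,0],255],[[-0.5,0.1,0.9],[0,0,0],255],[[0,0,0],[0,0,0],255],[[0,0,0],[0,0,0],255]]'; python3 pose.py|head -1
```

```text
clock: 27.12
eef_pos: [0.5331, 0.1473, 0.1717]
tool_rot: [0.682, 0.542, -0.284, -0.401]
force: [1.8, 4.3, -2.0]
opening: 0.292
world [0.5331 0.1473 0.1717] st [-62.   30.  171.7] F_st [ 1.2  4.5 -2. ] T [1.12 0.01 0.56] open 25.4 t 27.1167
```

Hook caught: the pull reversed at about 11 to 12 mm of press. I'll relax the preload a little, then open.

```bash
python3 -m creep '[[[0.3,0.5,-0.5],[0,0,0],255],[[0,0,0],[0,0,0],255],[[0,0,0],[0,0,0],255]]'; python3 pose.py|head -1;  python3 -m creep '[[[0,0,0],[0,0,0],170],[[0,0,0],[0,0,0],165],[[0,0,0],[0,0,0],150],[[0,0,0],[0,0,0],130],[[0,0,0],[0,0,0],110],[[0,0,0],[0,0,0],110],[[0,0,0],[0,0,0],110],[[0,0,0],[0,0,0],110],[[0,0,0],[0,0,0],110],[[0,0,0],[0,0,0],110]]'; python3 pose.py
```

```text
clock: 27.37
eef_pos: [0.5332, 0.1473, 0.1715]
tool_rot: [0.682, 0.542, -0.284, -0.4]
force: [0.7, 4.7, 2.2]
opening: 0.29
world [0.5332 0.1473 0.1715] st [-61.9  30.1 171.5] F_st [0.1 4.8 2.2] T [ 0.91 -0.02  0.49] open 25.2 t 27.3667
clock: 28.2
eef_pos: [0.5328, 0.1464, 0.1712]
tool_rot: [0.683, 0.541, -0.285, -0.4]
force: [0.3, -0.9, -0.5]
opening: 0.569
world [0.5328 0.1464 0.1712] st [-62.1  29.2 171.2] F_st [ 0.4 -0.9 -0.5] T [ 0.15  0.44 -0.03] open 49.5 t 28.2
q [ 0.4   0.4  -1.11  2.18  1.25  0.78 -0.26] tooly [ 0.519 -0.024 -0.854] toolx [0.12  0.992 0.045] lean 31.3
```

```bash
python3 -m creep '[[[-3,0.4,5],[0,0,0],110],[[-4,0.5,6.5],[0,0,0],110],[[-5,0.7,8],[0,0,0],110],[[-5,0.7,8],[0,0,0],110],[[-6,0.8,10],[0,0,0],110],[[-6,0.8,10],[0,0,0],110],[[-6,0.8,10],[0,0,0],110],[[-6,0.8,10],[0,0,0],110],[[-6,0.8,10],[0,0,0],110],[[-6,0.8,10],[0,0,0],110],[[0,0,0],[0,0,0],110],[[0,0,0],[0,0,0],110]]'; python3 pose.py; python3 - <<'E'
from h import *
snap('wrist','w10');snap('side','s10');snap('top','t10')
p=load('t10')['p']; cv2.imwrite('pics/t10z.png',cv2.resize(p[120:250,130:390,::-1],None,fx=3,fy=3))
E
```

```text
clock: 29.2
eef_pos: [0.48, 0.1534, 0.2595]
tool_rot: [0.683, 0.541, -0.284, -0.399]
force: [-0.5, -0.7, 0.0]
opening: 0.565
world [0.48   0.1534 0.2595] st [-115.4   29.   259.5] F_st [-0.5 -0.7  0. ] T [0.13 0.47 0.02] open 49.1 t 29.2
q [ 0.68  0.1  -1.33  2.16  0.8   0.71  0.12] tooly [ 0.521 -0.026 -0.853] toolx [0.121 0.992 0.044] lean 31.4
```

View pics/w10.png

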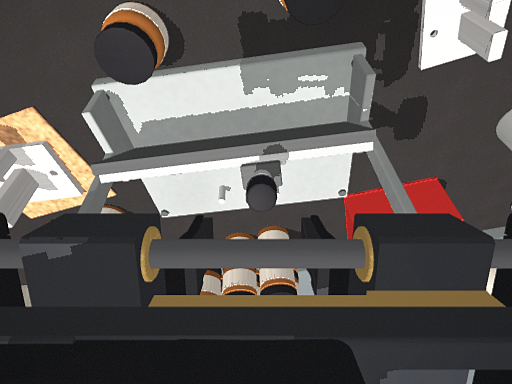

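View pics/t10z.png

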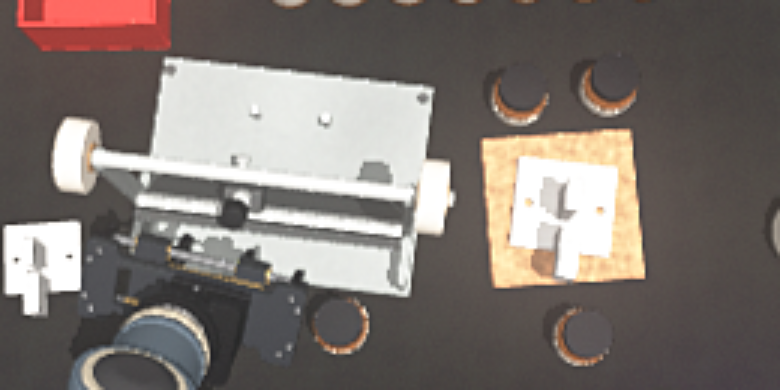

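```bash
python3 - <<'E'
from h import *
t=load('w10');S=st(cloud(t));hsv=cv2.cvtColor(t['p'],cv2.COLOR_RGB2HSV)
m=np.zeros((384,512),bool);m[170:211,243:280]=1
m&=(hsv[...,2]<75)&(S[...,2]>.13)&(S[...,2]<.22)
P=S[m];a=P@np.array([-.5,0,.866]);o=P@np.array([.866,0,.5])
print(m.sum(),'along',np.percentile(a,[2,50,90,98]),'off',np.percentile(o,[2,98]),'y',np.percentile(P[:,1],[1,99]))
q=P[a>np.percentile(a,98)-.005];print(q.mean(0),q[:,1].min(),q[:,1].max())
E
```

```text
806 along [0.17315739 0.1965095  0.19767883 0.19820678] off [0.0197306  0.04234457] y [0.01788864 0.04222627]
[-0.07197477  0.03092501  0.18563252] 0.017217911672054467 0.04185898944290446
```

The knob now sits 11.6 mm below its released height (0.1965 against 0.208 along the barrel), at y ≈ 30 mm. The plunger is therefore near 0.0116, as expected when holding the post. I'll lift away and take one more look at the hook from above.

```bash
python3 -m creep '[[[-6,0,15],[0,0,0],110],[[-6,0,25],[0,0,0],110],[[0,0,35],[0,0,0],110],[[0,0,35],[0,0,0],110],[[0,0,35],[0.8,5.6,0],110],[[0,0,30],[0.8,5.6,0],110],[[10,-1,20],[0.8,5.6,0],110],[[20,-3,0],[0.8,5.6,0],110],[[25,-3,0],[0.8,5.6,0],110],[[25,-3,0],[0,0,0],110],[[25,-3,0],[0,0,0],110],[[25,-3,0],[0,0,0],110]]';python3 -m creep '[[[25,-3,0],[0,0,0],110],[[25,-3,0],[0,0,0],110],[[25,-3,0],[0,0,0],110],[[25,-3,0],[0,0,0],110],[[0,0,0],[0,0,0],110],[[0,0,0],[0,0,0],110],[[0,0,0],[0,0,0],110],[[0,0,0],[0,0,0],110]]'; python3 pose.py; python3 - <<'E'
from h import *
snap('wrist','w11');snap('side','s11');snap('top','t11')
E
```

```text
clock: 30.35
eef_pos: [0.6016, 0.1352, 0.4375]
tool_rot: [0.578, 0.434, -0.426, -0.544]
force: [-1.2, -0.1, 0.9]
opening: 0.568
clock: 31.02
eef_pos: [0.6983, 0.1246, 0.4406]
tool_rot: [0.579, 0.435, -0.425, -0.542]
force: [-0.4, -0.7, 0.7]
opening: 0.568
world [0.6983 0.1246 0.4406] st [104.7  29.8 440.6] F_st [-0.3 -0.8  0.7] T [ 0.09 -0.09  0.02] open 49.4 t 31.0167
q [ 0.27  0.59 -0.99  1.1   0.53  1.66  0.74] tooly [ 0.047 -0.026 -0.999] toolx [ 0.127  0.992 -0.02 ] lean 2.7
```

View pics/w11.png

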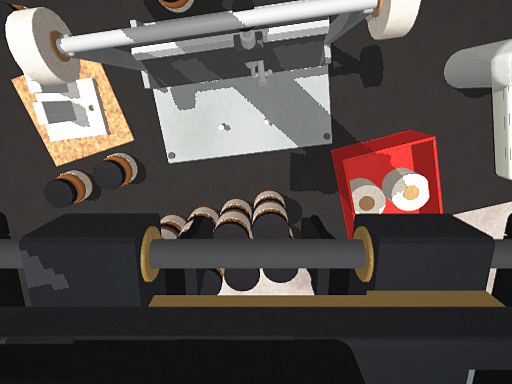

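View pics/s11.png

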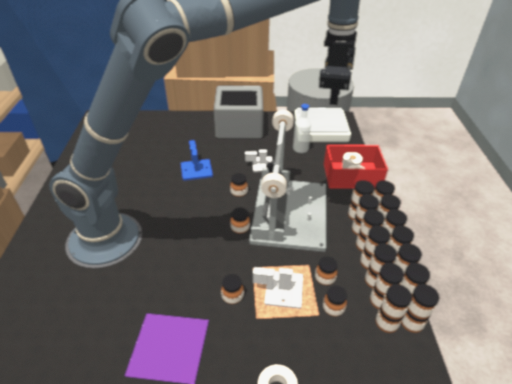

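```bash
python3 - <<'E'
from h import *
t=load('w11')
cv2.imwrite('pics/w11z.png',cv2.resize(t['p'][25:105,215:315,::-1],None,fx=7,fy=7,interpolation=cv2.INTER_CUBIC))
for f in('t11','s11'):
    t=load(f);C=cloud(t);hsv=cv2.cvtColor(t['p'],cv2.COLOR_RGB2HSV)
    m=(hsv[...,1]<40)&(hsv[...,2]>150)&(C[...,2]>.009)&(C[...,2]<.02)&(C[...,1]<-.1)&(C[...,1]>-.3)&(C[...,0]>.48)&(C[...,0]<.66)
    m=cv2.morphologyEx(m.astype(np.uint8),cv2.MORPH_OPEN,np.ones((3,3)))>0
    print(f,m.sum(),cv2.minAreaRect((C[m][:,:2]*1000).astype(np.float32)),C[m][:,2].mean())
E
```

```text
t11 644 ((564.7565307617188, -205.30026245117188), (109.35243225097656, 101.54969787597656), 82.50491333007812) 0.014770152714939432
s11 813 ((566.7488403320312, -205.35801696777344), (110.37523651123047, 100.08390808105469), 82.8408203125) 0.013893428660082035
```

View pics/w11z.png

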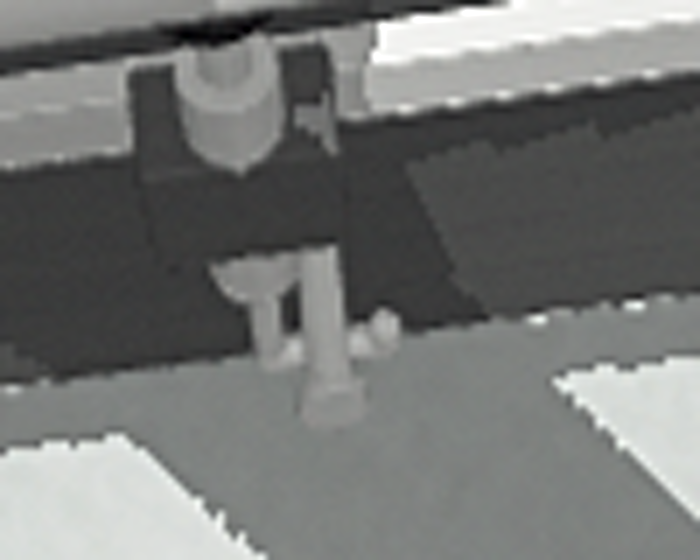

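The close-up shows the post (crop 325,330) between the shank (265,320) and the lip (385,330), with the toe passing under it. The plate lies flat (top at about 14 mm, as expected) and within 3 mm of the mat's centre. The robot touches nothing, so I'll hand in.

```bash
python3 - <<'E'
from h import *
arm.hand_in()
E
```

```text
the job is handed in; nothing more can be done
```

The job is done and handed in at about 31 s of the 72 s allowed; hand-in reports no verdict.

- **Plate:** I lifted it straight up off the dowels and set it on the cork mat. In the last views its centre is within about 3 mm of the mat's centre. Its top is at about 14 mm, which is where it should be lying flat.
- **Hook:** I gripped the knob, pressed it about 22 mm, and slid the carriage until I felt the shank touch the post. I then backed off about 4.5 mm and let the knob rise. The pull reversed at about 11.5 mm, and after release the camera put the plunger at about 0.0116. The final close-up shows the post between the shank and the lip, with the toe under it.
- **Bystanders and robot:** The jars, bottle and loose label roll look unmoved by eye in the pictures; I did not measure them again. The gripper was clear of everything at hand-in.
- **What went wrong or disagreed:**
  - My first approach to the knob stalled on joint limits without touching anything, so I used the half-turned grasp instead.
  - The shank touched the post 2 to 3 mm further along than the camera positions predicted. I trusted the contact, which puts the carriage at about 0.102.
  - I inferred the hook's hold from these checks; the 3 N pull could not be measured directly.

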